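# Load the slide racks into the purge box, purge it and vent it

### The job

Slide the purge box's gate fully open, stand every slide rack upright on the floor inside the box, and push the gate fully shut. With the gate shut, push the spring-centred valve lever over to the robot's left as far as it goes, hold it there for at least 3 seconds and let it spring back to the middle, then do the same to the right. Last, pull the gate open by 40 mm (its end level with the dark marks on the rails) and leave it there; do not work the lever while the gate is open, and do not disturb the bottle, the dishes or the beaker.

Things in the scene. Friction and masses are not known exactly. Their poses are not given: they have to be found in the camera images.
- chamber: purge box, fixed: white open-topped box, outside 156 x 220 mm (x, y), inside 124 x 200 mm, rim 84 mm high; origin at the centre of its underside on the bench; inner floor 6 mm above the origin. On the rim two rails run along y at x = +-72 mm (12 mm wide, tops 94 mm high) and go on past the box's +y end to an end support at y = 310 to 322 mm (94 mm high). z is up. Its walls leave room for three racks side by side, long sides along the box's x axis, at y = -62, 0 and +62 mm.
- gate (a joint): clear gate plate (128 x 212 mm, top 91 mm above the bench) sliding between the rails on top of the box: 0 m = fully shut, 0.2 m = fully open (moved along the box's +y). Stiff: about 8 N of sliding friction, it stays where it is left. Its -y end meets the dark mark on the rails at 0.04 m.
- gate_bar (a point): centre of the gate's dark pull bar, which runs along the box's x axis: 80 mm long, 12 mm thick (y), 14 mm tall, on two posts (28 mm either side of its middle are clear underneath); it stands 125 mm above the bench, 34 mm above the plate's top; over the box's centre when the gate is shut, and moves with the gate.
- valve: gas valve, fixed: base 70 x 90 mm (x, y), block 48 mm high with two lugs to 69 mm high; origin at the centre of its underside; x points away from the robot and y to the robot's left, apart from a small yaw; z is up.
- lever (a joint): valve lever: 0 rad = upright (spring-centred), positive = leaning to the valve's +y (left), negative = to -y (right), stops at +-0.6 rad. Spring 1.5 N m/rad: about 9 N at the knob at the stop. Springs back to 0 in under half a second when let go. Counts as pushed over beyond 0.4 rad.
- lever_knob (a point): centre of the lever's white ball knob (34 mm diameter), 100 mm from the hinge, which lies along the valve's x axis 60 mm above the bench; the shaft below it is 14 mm in diameter; the knob's centre is 160 mm above the bench when upright.
- rack1_bar (a point): slide rack: steel basket 84 x 44 mm (x, y) and 36 mm high, holding upright glass slides, with a raised carrying bar along its x axis over the middle; the bar is 76 mm long, 10 mm thick (y) and 14 mm tall, on a post at each end (26 mm either side of the bar's middle are clear underneath); this point is the bar's centre, 62 mm above the rack's underside, 19 mm above the basket's top; total height 69 mm; 0.18 to 0.35 kg; z is up. May be absent.
- rack2_bar (a point): slide rack: steel basket 84 x 44 mm (x, y) and 36 mm high, holding upright glass slides, with a raised carrying bar along its x axis over the middle; the bar is 76 mm long, 10 mm thick (y) and 14 mm tall, on a post at each end (26 mm either side of the bar's middle are clear underneath); this point is the bar's centre, 62 mm above the rack's underside, 19 mm above the basket's top; total height 69 mm; 0.18 to 0.35 kg; z is up. May be absent.
- rack3_bar (a point): slide rack: steel basket 84 x 44 mm (x, y) and 36 mm high, holding upright glass slides, with a raised carrying bar along its x axis over the middle; the bar is 76 mm long, 10 mm thick (y) and 14 mm tall, on a post at each end (26 mm either side of the bar's middle are clear underneath); this point is the bar's centre, 62 mm above the rack's underside, 19 mm above the basket's top; total height 69 mm; 0.18 to 0.35 kg; z is up. May be absent.
- reagent: bystander: amber bottle, 60 mm diameter, 130 mm high, origin at the centre of its underside
- dishes: bystander: stack of three flat dishes, 90 mm diameter, 41 mm high, origin at the centre of its underside
- beaker: bystander: glass beaker, 70 mm diameter, 90 mm high, origin at the centre of its underside
Mind the look-alikes: they are no part of the job. What is shaped like the part that bears rack1_bar but red or yellow is not meant.

How it is judged (in metres and radians):
On the way, in this order (a step that is already met when the one before it is completed fails the run):
1. the gate is pulled fully open (value of joint gate above 0.188 m), for 0.2 s.
2. every rack stands upright on the floor inside the box (x of rack1_bar in the frame of chamber between -0.05 and 0.05 m and y of rack1_bar in the frame of chamber between -0.095 and 0.095 m and z of each of rack1_bar, rack2_bar, rack3_bar in the frame of chamber below 0.078 m and angle between each of rack1_bar, rack2_bar, rack3_bar's own z axis and vertical below 0.2 rad and x of rack2_bar in the frame of chamber between -0.05 and 0.05 m and y of rack2_bar in the frame of chamber between -0.095 and 0.095 m and x of rack3_bar in the frame of chamber between -0.05 and 0.05 m and y of rack3_bar in the frame of chamber between -0.095 and 0.095 m and linear speed of each of rack1, rack2, rack3 below 0.03 m/s), for 0.3 s.
3. the gate is fully shut (value of joint gate below 0.008 m), for 0.2 s.
4. the lever is held over to the left (value of joint lever above 0.4 rad), for 2.8 s.
5. the lever has sprung back to the middle (value of joint lever between -0.06 and 0.06 rad), for 0.2 s.
6. the lever is held over to the right (value of joint lever below -0.4 rad), for 2.8 s.
7. the lever has sprung back to the middle (all of step 5), for 0.2 s.
8. the gate is pulled open by 40 mm (value of joint gate between 0.03 and 0.05 m), for 0.2 s.
At the end, for the whole second after the job is handed in: Every rack present stands upright (within 0.2 rad) at rest on the floor inside the box; the gate is open 40 mm (within 10 mm); the lever is in the middle (within 0.06 rad) (all of step 2 and all of step 7 and all of step 8); the robot touches nothing.
It fails at once if the lever is worked while the gate is open (value of joint gate above 0.02 m and (value of joint lever above 0.3 rad or value of joint lever below -0.3 rad)).
It fails at once if the amber bottle is disturbed (distance of reagent from where it was at the start of the episode above 0.03 m or angle between reagent's own z axis and vertical above 0.5 rad).
It fails at once if the stack of dishes is disturbed (distance of dishes from where it was at the start of the episode above 0.03 m or angle between dishes's own z axis and vertical above 0.5 rad).
It fails at once if the glass beaker is disturbed (distance of beaker from where it was at the start of the episode above 0.03 m or angle between beaker's own z axis and vertical above 0.5 rad).
Of rack1, rack2, rack3 only 2 to 3 are there at a start; the rules pass over those that are not, and their reading is None.
At some moment in a run one of rack1, rack2, rack3 may be knocked a few centimetres aside while the robot is not near it.
It also fails if it takes over 210 s, if anything falls off the work surface, if the arm or the gripper's body presses on something with over 40 N, if the wrist force passes 120 N, or if a joint passes its speed limit or range.

### The arm

A 6-joint arm with a two-finger parallel gripper is mounted at the origin on the work surface. World frame = base frame: x ahead of the robot, y to its left, z up, the work surface at z = 0. Lengths are in mm, angles in rad, forces in N, time in s.
With the tool pointing down it reaches from about 275 to 1000 mm from the base axis. Payload 8.4 kg.
Tool frame: the origin (TCP) lies midway between the tips of the shut fingers; the grasp point (between the pads) lies 19 mm behind it; z points along the fingers, y is the line along which they close (so a half turn about z gives the same grasp; the last joint's range is limited). The gripper opens to 85 mm and grips with 20 to 120 N. Pads are 22 mm wide; open, the fingers measure 114 mm over their backs; the gripper's body (76 mm by 85 mm) begins 54 mm behind the grasp point. The pads swing forward as they close: fully open they stand 13 mm farther back than shut.
Start: joints at [-1.166, 0.353, 1.633, -0, 1.155, -0.002], TCP at [247.294, -573.998, 194.181] pointing down, gripper open.
Joint ranges: [-2.63, 2.63], [-0.92, 2.1], [0.06, 2.66], [-1.3, 4.44], [0, 2.69], [-3.02, 3.02]. Speed limits (rad/s): [2.22, 2.22, 2.79, 3.14, 3.14, 3.14].

### API

Orientations are given as [roll, pitch, yaw] about the fixed x, y, z axes, in that order (R = Rz(yaw) Ry(pitch) Rx(roll)).
In Python, from rig import r gives the robot as it stands.
- The arm moves only by the tool servo_tool, never from a script. Its argument "deltas" is a list of rows, each an object of numbers: "x", "y", "z": the shift along the world's x, y, z in mm; "rx", "ry", "rz": the turn, a rotation vector about the world's x, y, z in rad; "gripper": the gripper's target within -1 to 1 (fully open at 1, half-way at 0, shut at -1). A call has 1 to 10 rows; each row is the pose to reach, as a shift and turn from the pose commanded when the call began; what a row does not reach only later rows make up. A row lasts 1/10 s, in which the tool goes at most 50 mm and 8.59 degrees, less where a joint would pass 70% of its speed; a pose out of reach is approached as far as the arm can. A call with a gripper value outside its range is refused whole. The fingers move at their own pace and stop on an object; "newtons" is the grip in N (left out, the last holds). Time passes only in rows, so rows that repeat a pose let the fingers close. It gives the time, the measured TCP pose, the force, the opening and the grip force at its end, in the units of the state.
- r.sense(): the state, without advancing time (a new reading comes with each control period).
- r.grab_frame(name): name is "scene" or "top" or "wrist"; returns the picture (384x512x3 uint8, blue, green, red); there is no depth.
- r.camera_params(name): a dict with "mtx" (3x3 intrinsics, pixels), "eye" and "orientation" of the camera in the world. Camera axes: x right, y down, z forward; pixel columns grow to the right and rows downward; lengths in mm; the calibration is good to about 2 mm. A picture is of the moment at which its call begins: read the wrist's pose just before it. camera_params takes no time and is no camera call; for the wrist camera it gives the pose at the moment of the call.
- r.sign_off(): hands the job in; it is judged then, once.
Trained networks look in the newest picture that a camera, given by its name, has taken for a name from the list of things; names that differ only in an ending like _2 or _b are one class to them, and where a whole thing is asked for, a point or a joint stands for the part that bears it (a point fixed in the world has none). Each returns a list of dicts, best first, with "conf" (0 to 1); they miss things now and then, are a little off and sometimes report something else, mostly with a low value. They report only what shows in the picture. A call takes as long as a camera call. They do not tell look-alikes from the thing itself.
- r.recognise(name, camera): "box" ([left, top, width, height] in pixels, round what is visible of it).
The state is a dict: "clock": time; "qpos": joint angles; "qvel": joint speeds; "joint_efforts": joint torques, N m; "eef_pos": TCP position; "tcp_rot": TCP orientation; "contact_force": force on the tool from outside, world axes, zero at the start; "wrist_torque": the same for the moment, N m; "opening": opening from 0.0 (shut) to 1.0 (fully open); "grasp_force": force on a finger pad.
Only numpy, scipy, OpenCV 4.12 (cv2) and the standard library are available. Lean on these libraries where they do the work, as an engineer would, in place of code of your own. Each camera call takes 0.05 s, during which the arm holds its last target. There are 200 camera calls.

## Working session

There is one attempt and no reset: what is moved stays moved. The work goes in short steps, Python scripts to look and compute and a tool call to move; the robot and the scene stay as the last step left them, time stands still between calls to the robot, and variables do not carry over. Pictures are saved under pics/ and viewed, at most 16 in all, crops included, and the job is handed in when it is done.

Besides the shell and the picture viewer there is one more tool, called by a JSON object that holds its "name" and its "arguments", one argument or row to a line. servo_tool: Moves the arm, as the interface text tells. Its arguments: {"type":"object","properties":{"deltas":{"type":"array","items":{"type":"object","properties":{"x":{"type":"number"},"y":{"type":"number"},"z":{"type":"number"},"rx":{"type":"number"},"ry":{"type":"number"},"rz":{"type":"number"},"gripper":{"type":"number"}}}},"newtons":{"type":"number"}},"required":["deltas"]}

```bash
ls && mkdir -p pics && python3 - <<'E'
from rig import r
import cv2
s=r.sense();print(s)
for n in("scene","top"):
    cv2.imwrite(f"pics/{n}0.png",r.grab_frame(n))
    p=r.camera_params(n);print(n,p)
    for t in("chamber","gate_bar","valve","lever_knob","rack1_bar","reagent","dishes","beaker"):
        print(t,[(round(d["conf"],2),[round(v) for v in d["box"]]) for d in r.recognise(t,n)])
E
```

```text
pics
{'clock': 0.0, 'qpos': array([-1.16638889e+00,  3.53666168e-01,  1.63412892e+00, -2.34052637e-06,
        1.15518628e+00, -2.40926915e-03]), 'qvel': array([ 0.00106433,  0.00018851,  0.00114087,  0.0029549 , -0.00242628,
        0.00085996]), 'joint_efforts': array([ 3.59933765e-03, -6.05247188e+01, -3.42072308e+01,  4.71366857e-04,
        9.39391233e-03, -9.15054486e-07]), 'eef_pos': array([ 247.09382329, -573.51426277,  193.45268802]), 'tcp_rot': array([-3.14020394e+00, -1.20582705e-06,  4.06817655e-01]), 'contact_force': array([-0.53216522,  1.00815844, -0.42786271]), 'wrist_torque': array([-0.01374353,  0.0427261 ,  0.00124654]), 'grasp_force': 0.0, 'opening': 1.0014581639970612}
scene {'mtx': array([[497.85137461,   0.        , 250.08654604],
       [  0.        , 497.85137461, 195.48514379],
       [  0.        ,   0.        ,   1.        ]]), 'eye': array([1760.28981297, -428.93689047, 1186.15110588]), 'orientation': array([-2.28791791e+00,  4.17410748e-04,  1.27231755e+00])}
chamber [(0.82, [232, 168, 134, 71])]
gate_bar [(0.72, [238, 183, 72, 34])]
valve [(0.87, [320, 
[... 345 characters left out ...]
 {'mtx': array([[462.02353781,   0.        , 252.33112096],
       [  0.        , 462.02353781, 190.64107116],
       [  0.        ,   0.        ,   1.        ]]), 'eye': array([ 481.68471716,  -64.98152112, 1442.49167693]), 'orientation': array([-3.05447991, -0.00557391, -1.56865718])}
chamber [(0.78, [114, 170, 156, 50]), (0.47, [188, 170, 74, 46]), (0.17, [106, 244, 18, 13])]
gate_bar [(0.56, [188, 172, 74, 43])]
valve [(0.73, [105, 235, 39, 24])]
lever_knob []
rack1_bar [(0.91, [294, 177, 25, 30]), (0.86, [302, 132, 25, 31]), (0.8, [342, 136, 30, 34]), (0.58, [113, 171, 156, 51])]
reagent [(0.87, [365, 184, 23, 19])]
dishes [(0.58, [213, 240, 27, 30])]
beaker [(0.91, [256, 120, 20, 22])]
```

```bash
python3 - <<'E'
import cv2
a=cv2.imread("pics/top0.png");b=cv2.imread("pics/scene0.png")
cv2.imwrite("pics/top0c.png",cv2.resize(a[100:300,90:410],(800,500),interpolation=cv2.INTER_CUBIC))
cv2.imwrite("pics/scene0c.png",cv2.resize(b[110:300,110:390],(800,543),interpolation=cv2.INTER_CUBIC))
E
```

```text
(no output)
```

View pics/top0c.png

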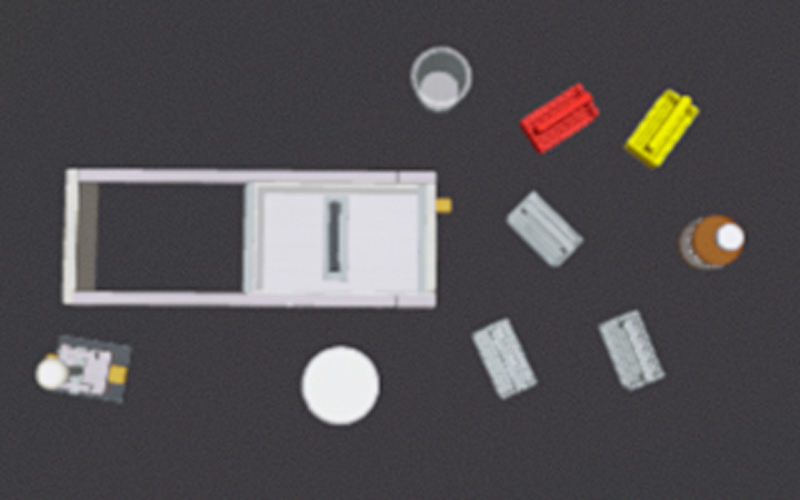

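View pics/scene0c.png

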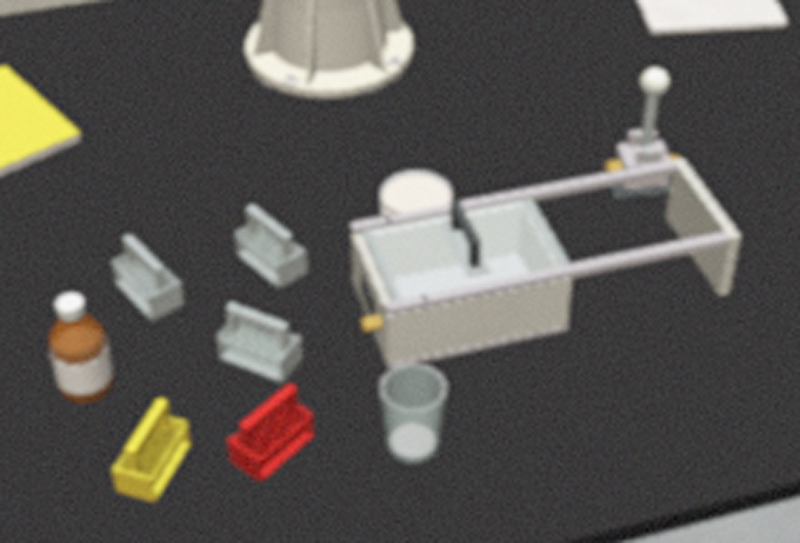

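Top view: grey racks at px (308,191), (292,243), (343,240); red and yellow are look-alikes. The gate bar is at (224,196) and the knob at (111,249). The scene view agrees.

```bash
cat > h.py <<'E'
from rig import r
import numpy as np, cv2
from scipy.spatial.transform import Rotation as R
def ray(cam,px,p=None):
    p=p or r.camera_params(cam)
    d=np.linalg.solve(p["mtx"],[px[0],px[1],1.]);M=R.from_euler("xyz",p["orientation"]).as_matrix()
    return np.array(p["eye"]),M@(d/np.linalg.norm(d))
def atz(cam,px,z,p=None):
    e,d=ray(cam,px,p);return e+d*(z-e[2])/d[2]
def tri(*rays):
    A=np.zeros((3,3));b=np.zeros(3)
    for e,d in rays:
        P=np.eye(3)-np.outer(d,d);A+=P;b+=P@e
    x=np.linalg.solve(A,b);return x,max(np.linalg.norm((np.eye(3)-np.outer(d,d))@(x-e)) for e,d in rays)
def proj(cam,X,p=None):
    p=p or r.camera_params(cam);M=R.from_euler("xyz",p["orientation"]).as_matrix()
    c=p["mtx"]@(M.T@(np.array(X)-p["eye"]));return c[:2]/c[2]
def yaw(a,b): return np.arctan2(b[1]-a[1],b[0]-a[0])
E
python3 - <<'E'
from h import *
np.set_printoptions(precision=1,suppress=True)
T=lambda u,v:(90+u/2.5,100+v/2.5)
S=lambda u,v:(110+u/2.857,110+v/2.857)
C=[atz("top",T(*q),94) for q in((67,170),(65,305),(436,172),(436,307))]
print("corners",C)
for a,b in((2,0),(3,1)):print("yaw",yaw(C[a],C[b])-np.pi/2, np.linalg.norm(C[a]-C[b]))
print("w",np.linalg.norm(C[0]-C[1]))
m=lambda n,t,s:print(n,*tri(ray("top",T(*t)),ray("scene",S(*s))))
m("gatebar a",(335,200),(475,262));m("gatebar b",(335,279),(456,205))
m("knob",(52,373),(655,80))
# rack bars ends top/scene
for n,z,a,b in(("A",62,(520,205),(574,244)),("B",62,(492,328),(520,388)),("C",62,(620,318),(645,380))):
    a,b=atz("top",T(*a),z),atz("top",T(*b),z);print(n,(a+b)/2,np.linalg.norm(a-b),np.degrees(yaw(a,b)))
m("dishes",(340,385),(416,185));m("beaker",(441,78),(413,380))
print("bottlecap",tri(ray("top",T(730,237)),ray("scene",S(69,298))))
V=[atz("top",T(*q),5) for q in((60,336),(131,345),(122,403))];print(V)
print(r.camera_params("wrist"))
E
```

```text
corners [array([665.2, 326. ,  94. ]), array([506.9, 324. ,  94. ]), array([ 664.1, -107.6,   94. ]), array([ 505.5, -107.6,   94. ])]
yaw -0.002569850227079673 433.65512760844604
yaw -0.0031404416515723454 431.5850642907161
w 158.30332919707632
gatebar a [629.1   9.2 104.2] 1.2467471406503572
gatebar b [537.9  12.2 115.6] 3.296619980287336
knob [431.  316.3 162.2] 0.1912286976938504
A [ 605.3 -241.9   62. ] 79.70525260281312 -125.99612940391715
B [ 445.9 -191.8   62. ] 78.08697201434161 -155.07253670280647
C [ 456.8 -342.4   62. ] 78.73741348842742 -158.63364036140743
dishes [413.2   5.9  52. ] 0.177340962195351
beaker [ 776.2 -113.1   95.5] 0.4590610576128619
bottlecap (array([ 585.1, -441.7,  133. ]), np.float64(0.3779267177072816))
[array([470.3, 354.8,   5. ]), array([459.4, 266.8,   5. ]), array([388.3, 276.3,   5. ])]
{'mtx': array([[302.7,   0. , 252.6],
       [  0. , 302.7, 195. ],
       [  0. ,   0. ,   1. ]]), 'eye': array([ 307.7, -547.6,  374.1]), 'orientation': array([ 2.9, -0. , -1.2])}
```

{"name": "servo_tool", "arguments": {
  "deltas": [
    {"x":338,"y":576,"z":50,"rz":-0.407},
    {"x":338,"y":576,"z":50,"rz":-0.407},
    {"x":338,"y":576,"z":50,"rz":-0.407},
    {"x":338,"y":576,"z":50,"rz":-0.407},
    {"x":338,"y":576,"z":50,"rz":-0.407},
    {"x":338,"y":576,"z":50,"rz":-0.407},
    {"x":338,"y":576,"z":50,"rz":-0.407},
    {"x":338,"y":576,"z":50,"rz":-0.407},
    {"x":338,"y":576,"z":50,"rz":-0.407},
    {"x":338,"y":576,"z":50,"rz":-0.407}
  ]
}}

```text
invalid input
```

{"name": "servo_tool", "arguments": {
  "deltas": [
    {"x":25,"y":43,"z":5,"rx":0,"ry":0,"rz":-0.06,"gripper":1},
    {"x":50,"y":86,"z":10,"rx":0,"ry":0,"rz":-0.12,"gripper":1}
  ],
  "newtons": 60
}}

```text
clock: 1.1
eef_pos: [297.2, -487.5, 203.9]
tcp_rot: [-3.141, -0.0, 0.282]
contact_force: [0.9, -0.6, -0.1]
opening: 0.998
grasp_force: 0.0
```

{"name": "servo_tool", "arguments": {
  "deltas": [
    {"x":288,"y":490,"z":40,"rx":0,"ry":0,"rz":-0.284,"gripper":1},
    {"x":288,"y":490,"z":40,"rx":0,"ry":0,"rz":-0.284,"gripper":1},
    {"x":288,"y":490,"z":40,"rx":0,"ry":0,"rz":-0.284,"gripper":1},
    {"x":288,"y":490,"z":40,"rx":0,"ry":0,"rz":-0.284,"gripper":1},
    {"x":288,"y":490,"z":40,"rx":0,"ry":0,"rz":-0.284,"gripper":1},
    {"x":288,"y":490,"z":40,"rx":0,"ry":0,"rz":-0.284,"gripper":1},
    {"x":288,"y":490,"z":40,"rx":0,"ry":0,"rz":-0.284,"gripper":1},
    {"x":288,"y":490,"z":40,"rx":0,"ry":0,"rz":-0.284,"gripper":1},
    {"x":288,"y":490,"z":40,"rx":0,"ry":0,"rz":-0.284,"gripper":1},
    {"x":288,"y":490,"z":40,"rx":0,"ry":0,"rz":-0.284,"gripper":1}
  ]
}}

```text
clock: 2.1
eef_pos: [549.1, -59.1, 239.5]
tcp_rot: [3.141, -0.001, 0.003]
contact_force: [0.4, -1.4, 0.3]
opening: 1.0
grasp_force: 0.0
```

```bash
python3 - <<'E'
from h import *
print(r.camera_params("wrist"));print(r.sense()["eef_pos"])
cv2.imwrite("pics/w1.png",r.grab_frame("wrist"))
E
```

```text
{'mtx': array([[302.65442012,   0.        , 252.64428694],
       [  0.        , 302.65442012, 194.98031557],
       [  0.        ,   0.        ,   1.        ]]), 'eye': array([614.69323272, -58.25857553, 419.4085205 ]), 'orientation': array([ 2.88124672e+00, -7.07770242e-04, -1.56878178e+00])}
[549.05801242 -59.07396888 239.4710164 ]
```

View pics/w1.png

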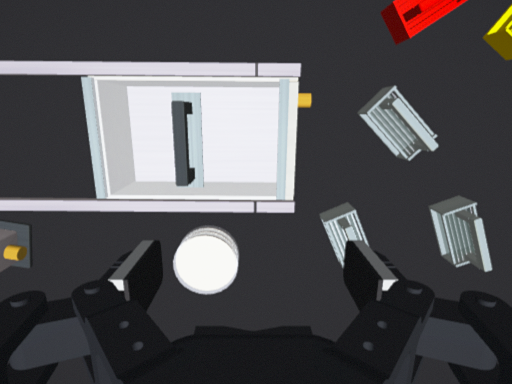

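Wrist view: gate bar's dark top is at (181,143), the box's -y end at about x=299, and the marks at x=257. Racks A and C show their bars on the right, and B is partly hidden.

```bash
python3 - <<'E'
from h import *
np.set_printoptions(precision=1,suppress=True)
T=lambda u,v:(90+u/2.5,100+v/2.5)
w=lambda u,v,z:atz("wrist",(u,v),z)
print("bar",w(180,101,132),w(181,186,132));print("rail ends",w(301,64,94),w(295,212,94));print("marks",w(257,76,94),w(255,200,94))
print("bar tri",tri(ray("wrist",(180.5,143)),ray("top",T(335,238))))
print("A",w(397,97,69),w(437,147,69),"C",w(470,205,69),w(490,268,69))
print("dishes",w(207,260,41))
E
```

```text
bar [630.4  14.1 132. ] [550.9  17.7 132. ]
rail ends [ 667.9 -100.2   94. ] [ 512.5 -100.3   94. ]
marks [656.5 -56.3  94. ] [526.4 -55.   94. ]
bar tri (array([587.7,  12.8, 127.2]), np.float64(5.973095478789142))
A [ 638.2 -211.4   69. ] [ 583.6 -264.1   69. ] C [ 514.3 -314.9   69. ] [ 430.5 -356.    69. ]
dishes [425.6  10.1  41. ]
```

{"name": "servo_tool", "arguments": {
  "deltas": [
    {"x":37,"y":67,"z":0,"rx":0,"ry":0,"rz":0,"gripper":1},
    {"x":37,"y":67,"z":0,"rx":0,"ry":0,"rz":0,"gripper":1},
    {"x":37,"y":67,"z":-50,"rx":0,"ry":0,"rz":0,"gripper":1},
    {"x":37,"y":67,"z":-100,"rx":0,"ry":0,"rz":0,"gripper":1},
    {"x":37,"y":67,"z":-100,"rx":0,"ry":0,"rz":0,"gripper":1}
  ]
}}

```text
clock: 2.65
eef_pos: [580.4, 6.2, 133.1]
tcp_rot: [3.141, 0.011, 0.003]
contact_force: [-0.4, -0.5, -0.6]
opening: 0.997
grasp_force: 0.0
```

```bash
python3 - <<'E'
from h import *
r.grab_frame("top")
print(r.sense()["eef_pos"])
f=r.grab_frame("wrist");p=r.camera_params("wrist");cv2.imwrite("pics/w2.png",f)
print(p["eye"],proj("wrist",(585,3,132)),proj("wrist",(625,8,132)))
E
```

```text
[582.76525429   5.97654747 136.76266166]
[651.05080787   6.5910394  319.17854785] [257.8066137 218.2245756] [250.1361374  157.15471077]
```

View pics/w2.png

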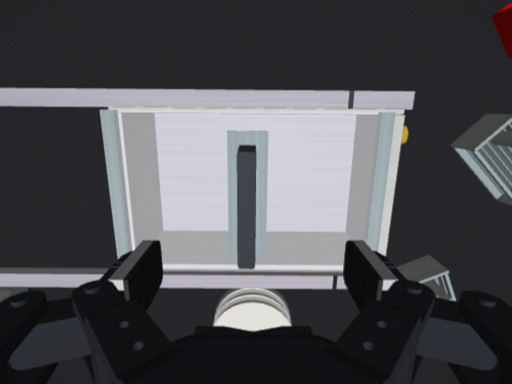

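The bar is at column 247, rows 148–267, midway between the fingers.

```bash
python3 - <<'E'
from h import *
np.set_printoptions(precision=1,suppress=True)
w=lambda u,v,z:atz("wrist",(u,v),z)
print(r.sense()["eef_pos"],w(247,150,132),w(246.5,267,132));print("rail",w(413,92,94),w(396,290,94),"marks",w(352,107,94),w(335,275,94))
print("plate end", w(391,112,91),w(375,265,91),"oth",w(105,110,91),w(117,266,91))
E
```

```text
[585.    5.8 139.4] [629.4   9.9 132. ] [549.7  10.5 132. ]
rail [ 666.  -106.7   94. ] [ 507.9 -114.4   94. ] marks [655.7 -64.5  94. ] [521.9 -62.1  94. ]
plate end [652.4 -94.1  91. ] [529.5 -95.6  91. ] oth [653.4 113.6  91. ] [528.3 119.3  91. ]
```

{"name": "servo_tool", "arguments": {
  "deltas": [
    {"x":3,"y":2,"z":-29,"rx":0,"ry":0,"rz":0,"gripper":1},
    {"x":3,"y":2,"z":-29,"rx":0,"ry":0,"rz":0,"gripper":-1},
    {"x":3,"y":2,"z":-29,"rx":0,"ry":0,"rz":0,"gripper":-1},
    {"x":3,"y":2,"z":-29,"rx":0,"ry":0,"rz":0,"gripper":-1},
    {"x":3,"y":2,"z":-29,"rx":0,"ry":0,"rz":0,"gripper":-1},
    {"x":3,"y":2,"z":-29,"rx":0,"ry":0,"rz":0,"gripper":-1},
    {"x":3,"y":2,"z":-29,"rx":0,"ry":0,"rz":0,"gripper":-1}
  ],
  "newtons": 60
}}

```text
clock: 3.45
eef_pos: [588.5, 7.9, 110.6]
tcp_rot: [3.142, -0.001, 0.003]
contact_force: [-0.4, -0.2, -0.3]
opening: 0.003
grasp_force: 0.0
```

```bash
python3 - <<'E'
from h import *
s=r.sense();print(s["opening"],s["grasp_force"],s["eef_pos"])
f=r.grab_frame("wrist");g=r.grab_frame("top")
h=np.zeros((384,900,3),np.uint8)
cv2.imwrite("pics/w3.png",np.hstack([f[:, :480],cv2.resize(g[160:240,180:260],(320,320))[:, :].copy() if 0 else cv2.copyMakeBorder(cv2.resize(g[160:240,180:260],(320,320)),0,64,0,0,0)]))
E
```

```text
0.0027560812468563948 0.0 [588.46423481   7.91455622 110.59608765]
```

View pics/w3.png

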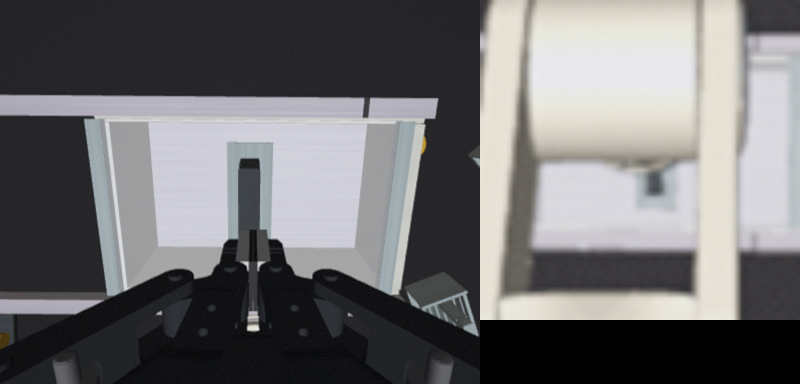

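The fingers are shut with nothing between them, and the bar's far end is at about (249,160–172) in this view. I'll triangulate its height.

```bash
python3 - <<'E'
from h import *
np.set_printoptions(precision=1,suppress=True)
p3=r.camera_params("wrist")
print(p3["eye"],p3["orientation"]);s=r.sense()
for z in(105,110.6,118,125,132): print(z,proj("wrist",(629,10,z)),proj("wrist",(549,10,z)))
print("tcp",proj("wrist",s["eef_pos"]))
f=cv2.imread("pics/w3.png")
print(f[140:250:4,249].tolist())
g=cv2.imread("pics/w2.png");print(g[130:176:3,247].tolist());print(g[240:280:3,247].tolist())
E
```

```text
[654.    8.7 290.1] [ 2.9 -0.  -1.6]
105 [250.3 156.5] [250.3 273.9]
110.6 [250.2 157.7] [250.2 278.2]
118 [250.1 159.5] [250.2 284.3]
125 [250.  161.4] [250.1 290.4]
132 [249.9 163.4] [250.  297.1]
tcp [253.5 222.1]
[[219, 208, 208], [177, 172, 159], [179, 173, 161], [178, 174, 161], [179, 175, 162], [32, 30, 29], [32, 30, 27], [54, 52, 47], [74, 69, 63], [72, 67, 62], [73, 68, 63], [72, 67, 63], [73, 67, 61], [74, 69, 63], [73, 68, 62], [74, 67, 62], [72, 67, 62], [74, 69, 63], [72, 69, 61], [72, 69, 62], [73, 68, 62], [74, 68, 63], [72, 68, 62], [54, 53, 52], [44, 44, 43], [43, 43, 43], [36, 36, 35], [36, 36, 34]]
[[199, 190, 188], [180, 175, 161], [179, 174, 161], [180, 175, 162], [179, 174, 161], [86, 82, 77], [34, 32, 30], [46, 44, 42], [76, 71, 66], [74, 69, 64], [74, 67, 62], [75, 70, 64], [72, 66, 61], [75, 69, 64], [75, 69, 64], [73, 69, 63]]
[[73, 68, 62], [72, 67, 62], [71, 68, 62], [73, 68, 62], [71, 68, 63], [73, 68, 63], [72, 67, 62], [72, 66, 62], [71, 67, 62], [74, 68, 64], [165, 161, 160], [79, 79, 84], [191, 178, 182], [194, 182, 187]]
```

```bash
python3 - <<'E'
from h import *
np.set_printoptions(precision=1,suppress=True)
p3=r.camera_params("wrist");p2=dict(p3)
p2["eye"]=np.array([651.05,6.59,319.18]);
for a,b in((151,167.5),(152,167.5),(152,166.5)):print(tri(ray("wrist",(247,a),p2),ray("wrist",(249,b),p3)))
print(r.sense()["tcp_rot"],p3["orientation"])
for e in (629,): print([ (z,np.round(atz("wrist",(249,167.5),z,p3),1)) for z in(110,132,140)])
E
```

```text
(array([633.8,   9.6, 172.4]), np.float64(0.4108926355583696))
(array([632.2,   9.8, 163.1]), np.float64(0.37996694713887247))
(array([631.2,   9.9, 154.3]), np.float64(0.3509852677268607))
[-3.1 -0.   0. ] [ 2.9 -0.  -1.6]
[(110, array([623. ,  10.7, 110. ])), (132, array([626.8,  10.5, 132. ])), (140, array([628.2,  10.4, 140. ]))]
```

```bash
python3 - <<'E'
import cv2
f=cv2.imread("pics/w3.png")
cv2.imwrite("pics/w3c.png",cv2.convertScaleAbs(cv2.resize(f[140:350,180:330],(600,600*210//150*600//840),interpolation=cv2.INTER_CUBIC),alpha=1.8))
E
```

```text
(no output)
```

View pics/w3c.png

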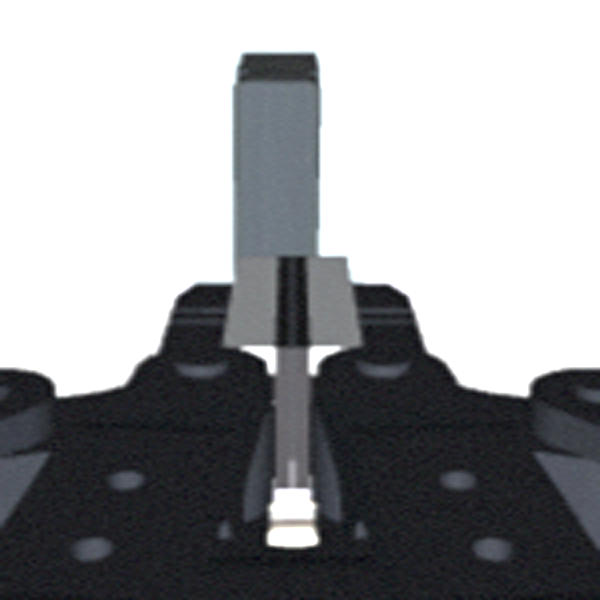

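The closed fingertips appear about 40 mm nearer the wrist than the reported TCP, and closing on nothing agrees with that. I'll open, go down in steps and watch the force.

{"name": "servo_tool", "arguments": {
  "deltas": [
    {"x":0,"y":2,"z":0,"rx":0,"ry":0,"rz":0,"gripper":1},
    {"x":0,"y":2,"z":0,"rx":0,"ry":0,"rz":0,"gripper":1},
    {"x":0,"y":2,"z":0,"rx":0,"ry":0,"rz":0,"gripper":1},
    {"x":0,"y":2,"z":0,"rx":0,"ry":0,"rz":0,"gripper":1},
    {"x":0,"y":2,"z":0,"rx":0,"ry":0,"rz":0,"gripper":1},
    {"x":0,"y":2,"z":-8,"rx":0,"ry":0,"rz":0,"gripper":1},
    {"x":0,"y":2,"z":-16,"rx":0,"ry":0,"rz":0,"gripper":1},
    {"x":0,"y":2,"z":-16,"rx":0,"ry":0,"rz":0,"gripper":1}
  ]
}}

```text
clock: 4.35
eef_pos: [587.1, 9.9, 92.4]
tcp_rot: [3.142, 0.002, 0.003]
contact_force: [-0.2, -1.0, 0.9]
opening: 1.0
grasp_force: 0.0
```

{"name": "servo_tool", "arguments": {
  "deltas": [
    {"x":0,"y":0,"z":-6,"rx":0,"ry":0,"rz":0,"gripper":1},
    {"x":0,"y":0,"z":-6,"rx":0,"ry":0,"rz":0,"gripper":1},
    {"x":0,"y":0,"z":-6,"rx":0,"ry":0,"rz":0,"gripper":1}
  ]
}}

```text
clock: 4.65
eef_pos: [588.2, 9.9, 87.9]
tcp_rot: [-3.142, 0.0, 0.003]
contact_force: [-0.0, 1.0, 0.4]
opening: 0.999
grasp_force: 0.0
```

{"name": "servo_tool", "arguments": {
  "deltas": [
    {"x":0,"y":0,"z":-10,"rx":0,"ry":0,"rz":0,"gripper":1},
    {"x":0,"y":0,"z":-20,"rx":0,"ry":0,"rz":0,"gripper":1},
    {"x":0,"y":0,"z":-20,"rx":0,"ry":0,"rz":0,"gripper":-1},
    {"x":0,"y":0,"z":-20,"rx":0,"ry":0,"rz":0,"gripper":-1},
    {"x":0,"y":0,"z":-20,"rx":0,"ry":0,"rz":0,"gripper":-1},
    {"x":0,"y":0,"z":-20,"rx":0,"ry":0,"rz":0,"gripper":-1},
    {"x":0,"y":0,"z":-20,"rx":0,"ry":0,"rz":0,"gripper":-1},
    {"x":0,"y":0,"z":-20,"rx":0,"ry":0,"rz":0,"gripper":-1}
  ],
  "newtons": 60
}}

```text
clock: 5.45
eef_pos: [588.5, 10.0, 68.5]
tcp_rot: [-3.141, -0.0, 0.002]
contact_force: [-1.1, 0.4, 3.3]
opening: 0.125
grasp_force: 58.8
```

{"name": "servo_tool", "arguments": {
  "deltas": [
    {"x":0,"y":20,"z":0,"rx":0,"ry":0,"rz":0,"gripper":-1},
    {"x":0,"y":45,"z":0,"rx":0,"ry":0,"rz":0,"gripper":-1},
    {"x":0,"y":70,"z":0,"rx":0,"ry":0,"rz":0,"gripper":-1},
    {"x":0,"y":95,"z":0,"rx":0,"ry":0,"rz":0,"gripper":-1},
    {"x":0,"y":120,"z":0,"rx":0,"ry":0,"rz":0,"gripper":-1},
    {"x":0,"y":145,"z":0,"rx":0,"ry":0,"rz":0,"gripper":-1},
    {"x":0,"y":165,"z":0,"rx":0,"ry":0,"rz":0,"gripper":-1},
    {"x":0,"y":180,"z":0,"rx":0,"ry":0,"rz":0,"gripper":-1},
    {"x":0,"y":180,"z":0,"rx":0,"ry":0,"rz":0,"gripper":-1},
    {"x":0,"y":180,"z":0,"rx":0,"ry":0,"rz":0,"gripper":-1}
  ]
}}

```text
clock: 6.45
eef_pos: [589.5, 191.7, 68.5]
tcp_rot: [-3.139, -0.003, 0.003]
contact_force: [4.1, 8.4, -1.5]
opening: 0.128
grasp_force: 59.2
```

{"name": "servo_tool", "arguments": {
  "deltas": [
    {"x":0,"y":4,"z":0,"rx":0,"ry":0,"rz":0,"gripper":-1},
    {"x":0,"y":8,"z":0,"rx":0,"ry":0,"rz":0,"gripper":-1},
    {"x":0,"y":8,"z":0,"rx":0,"ry":0,"rz":0,"gripper":-1}
  ]
}}

```text
clock: 6.75
eef_pos: [589.5, 196.9, 68.5]
tcp_rot: [3.141, -0.002, 0.003]
contact_force: [5.5, -4.5, 0.8]
opening: 0.13
grasp_force: 59.7
```

{"name": "servo_tool", "arguments": {
  "deltas": [
    {"x":0,"y":3,"z":0,"rx":0,"ry":0,"rz":0,"gripper":-1},
    {"x":0,"y":6,"z":0,"rx":0,"ry":0,"rz":0,"gripper":-1},
    {"x":0,"y":6,"z":0,"rx":0,"ry":0,"rz":0,"gripper":-1},
    {"x":0,"y":6,"z":0,"rx":0,"ry":0,"rz":0,"gripper":-1}
  ]
}}

```text
clock: 7.15
eef_pos: [589.5, 202.5, 68.5]
tcp_rot: [3.141, -0.002, 0.003]
contact_force: [4.2, -5.7, 1.9]
opening: 0.129
grasp_force: 59.7
```

{"name": "servo_tool", "arguments": {
  "deltas": [
    {"x":0,"y":3,"z":0,"rx":0,"ry":0,"rz":0,"gripper":-1},
    {"x":0,"y":3,"z":0,"rx":0,"ry":0,"rz":0,"gripper":-1},
    {"x":0,"y":3,"z":0,"rx":0,"ry":0,"rz":0,"gripper":-1}
  ]
}}

```text
clock: 7.45
eef_pos: [589.5, 204.0, 68.5]
tcp_rot: [3.138, -0.002, 0.003]
contact_force: [5.4, -12.2, 4.1]
opening: 0.129
grasp_force: 60.2
```

{"name": "servo_tool", "arguments": {
  "deltas": [
    {"x":0,"y":-1,"z":0,"rx":0,"ry":0,"rz":0,"gripper":1},
    {"x":0,"y":-1,"z":0,"rx":0,"ry":0,"rz":0,"gripper":1},
    {"x":0,"y":-1,"z":0,"rx":0,"ry":0,"rz":0,"gripper":1},
    {"x":0,"y":-1,"z":0,"rx":0,"ry":0,"rz":0,"gripper":1},
    {"x":0,"y":-1,"z":40,"rx":0,"ry":0,"rz":0,"gripper":1},
    {"x":0,"y":-1,"z":80,"rx":0,"ry":0,"rz":0,"gripper":1},
    {"x":0,"y":-40,"z":110,"rx":0,"ry":0,"rz":0,"gripper":1},
    {"x":-10,"y":-85,"z":130,"rx":0,"ry":0,"rz":0,"gripper":1},
    {"x":-20,"y":-130,"z":140,"rx":0,"ry":0,"rz":0,"gripper":1},
    {"x":-30,"y":-175,"z":150,"rx":0,"ry":0,"rz":0,"gripper":1}
  ]
}}

```text
clock: 8.45
eef_pos: [557.8, 30.8, 219.0]
tcp_rot: [-3.141, -0.001, 0.004]
contact_force: [0.6, 0.0, 0.1]
opening: 1.001
grasp_force: 0.0
```

{"name": "servo_tool", "arguments": {
  "deltas": [
    {"x":-20,"y":-270,"z":30,"rx":0,"ry":0,"rz":0,"gripper":1},
    {"x":-20,"y":-270,"z":30,"rx":0,"ry":0,"rz":0,"gripper":1},
    {"x":-20,"y":-270,"z":30,"rx":0,"ry":0,"rz":0,"gripper":1},
    {"x":-20,"y":-270,"z":30,"rx":0,"ry":0,"rz":0,"gripper":1},
    {"x":-20,"y":-270,"z":30,"rx":0,"ry":0,"rz":0,"gripper":1},
    {"x":-20,"y":-270,"z":30,"rx":0,"ry":0,"rz":0,"gripper":1},
    {"x":-20,"y":-270,"z":30,"rx":0,"ry":0,"rz":0,"gripper":1},
    {"x":-20,"y":-270,"z":30,"rx":0,"ry":0,"rz":0,"gripper":1},
    {"x":-20,"y":-270,"z":30,"rx":0,"ry":0,"rz":0,"gripper":1},
    {"x":-20,"y":-270,"z":30,"rx":0,"ry":0,"rz":0,"gripper":1}
  ]
}}

```text
clock: 9.45
eef_pos: [538.4, -236.7, 247.9]
tcp_rot: [-3.141, 0.0, 0.004]
contact_force: [-1.0, -0.5, 0.9]
opening: 0.997
grasp_force: 0.0
```

```bash
python3 - <<'E'
from h import *
import pickle
np.set_printoptions(precision=1,suppress=True)
print(r.sense()["eef_pos"],r.sense()["contact_force"])
p=r.camera_params("wrist");f=r.grab_frame("wrist");pickle.dump(p,open("w4.pkl","wb"))
cv2.imwrite("pics/w4.png",f);print(r.recognise("rack1_bar","wrist"))
cv2.imwrite("pics/w4c.png",cv2.resize(f,(768,576),interpolation=cv2.INTER_CUBIC))
g=r.grab_frame("top");cv2.imwrite("pics/top1.png",g)
E
```

```text
[ 538.4 -236.7  247.9] [-1.  -0.5  0.9]
[{'box': [341.4, 0.0, 67.5, 49.4], 'conf': 0.95}, {'box': [222.6, 74.7, 71.3, 75.8], 'conf': 0.65}, {'box': [239.0, 0.6, 63.2, 34.3], 'conf': 0.6}]
```

View pics/w4c.png

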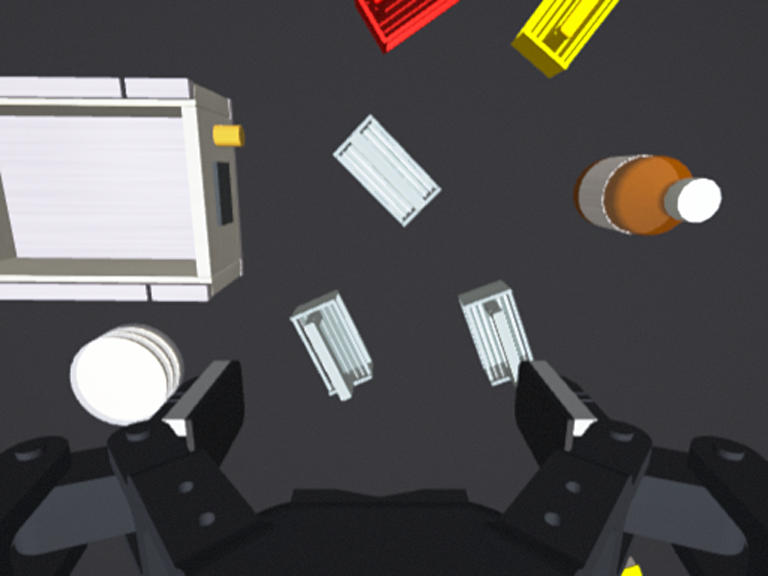

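Grey racks with bars in this 1.5x view: A centred at (388,171), B's bar from (313,318) to (345,397), and C's bar starting at (492,304) with its near end behind a finger.

```bash
python3 - <<'E'
from h import *
import pickle
np.set_printoptions(precision=1,suppress=True)
p=pickle.load(open("w4.pkl","rb"))
W=lambda u,v,z=69:atz("wrist",(u/1.5,v/1.5),z,p)
T=lambda u,v,z=69:atz("top",(90+u/2.5,100+v/2.5),z)
def rep(n,a,b):print(n,(a+b)/2,np.linalg.norm(a-b),np.degrees(yaw(b,a)))
rep("A",W(356,137),W(419,206));rep("B",W(313,320),W(345,396));rep("C",W(492,306),W(522,378))
rep("At",T(520,205),T(574,244));rep("Bt",T(492,328),T(520,388));rep("Ct",T(620,318),T(645,380))
print("floor basket corners A z36",[W(*q,36) for q in((334,153),(372,115),(441,190),(404,226))])
print("rail ends",W(190,80,94),W(208,299,94))
f=cv2.imread("pics/w4.png");g=cv2.imread("pics/top1.png")
c=lambda im,x,y,w:cv2.resize(im[y:y+w,x:x+w],(390,390),interpolation=cv2.INTER_CUBIC)
cv2.imwrite("pics/m.png",np.hstack([c(f,215,70,85),c(g,265,165,100)]))
E
```

```text
A [ 603.4 -243.    69. ] 70.2421621454217 43.720758963856305
B [ 449.6 -194.3   69. ] 74.10204979517349 20.12827072037528
C [ 464.7 -344.7   69. ] 71.33966838332137 25.071214337710998
At [ 604.7 -241.    69. ] 79.30109459335546 54.00387059608285
Bt [ 446.1 -191.1   69. ] 77.69101975092981 24.92746329719352
Ct [ 457. -341.   69.] 78.33816305930073 21.366359638592566
floor basket corners A z36 [array([ 618.5, -198.8,   36. ]), array([ 648. , -230.2,   36. ]), array([ 589. , -288.3,   36. ]), array([ 558.6, -257.7,   36. ])]
rail ends [ 663.2 -108.    94. ] [ 509.3 -105.7   94. ]
```

View pics/m.png

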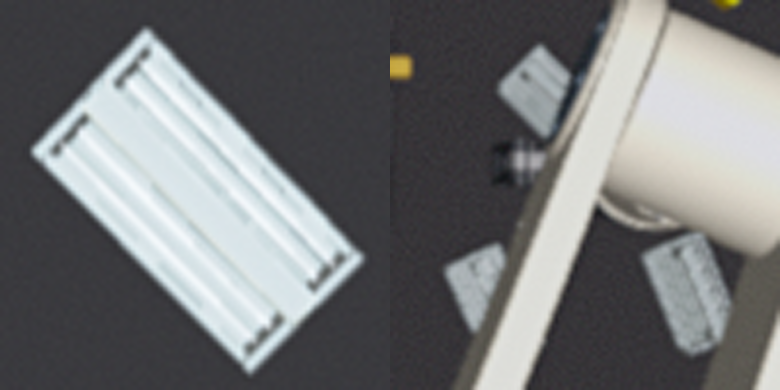

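{"name": "servo_tool", "arguments": {
  "deltas": [
    {"x":65,"y":-7,"z":-40,"rx":0,"ry":0,"rz":0.15,"gripper":1},
    {"x":65,"y":-7,"z":-80,"rx":0,"ry":0,"rz":0.3,"gripper":1},
    {"x":65,"y":-7,"z":-110,"rx":0,"ry":0,"rz":0.45,"gripper":1},
    {"x":65,"y":-7,"z":-140,"rx":0,"ry":0,"rz":0.6,"gripper":1},
    {"x":65,"y":-7,"z":-160,"rx":0,"ry":0,"rz":0.74,"gripper":1},
    {"x":65,"y":-7,"z":-160,"rx":0,"ry":0,"rz":0.773,"gripper":1},
    {"x":65,"y":-7,"z":-160,"rx":0,"ry":0,"rz":0.773,"gripper":1},
    {"x":65,"y":-7,"z":-160,"rx":0,"ry":0,"rz":0.773,"gripper":1}
  ]
}}

```text
clock: 10.4
eef_pos: [603.7, -244.9, 88.4]
tcp_rot: [3.141, -0.0, 0.775]
contact_force: [0.2, 0.3, -0.0]
opening: 0.997
grasp_force: 0.0
```

```bash
python3 - <<'E'
from h import *
np.set_printoptions(precision=2,suppress=True)
r.grab_frame("scene")
s=r.sense();print(s["eef_pos"],s["tcp_rot"],s["qpos"])
p=r.camera_params("wrist");f=r.grab_frame("wrist")
import pickle;pickle.dump(p,open("w5.pkl","wb"))
cv2.imwrite("pics/w5.png",f)
E
```

```text
[ 603.8  -245.02   88.67] [ 3.14 -0.    0.77] [-0.39  0.5   1.66 -0.    0.98  0.41]
```

View pics/w5.png

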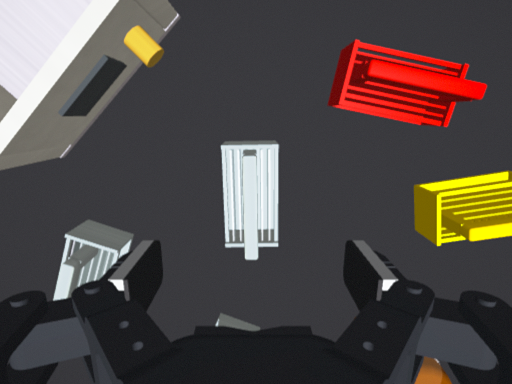

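The bar is straight between the fingers (column 250, rows 150–259). Descending.

{"name": "servo_tool", "arguments": {
  "deltas": [
    {"x":0,"y":1,"z":-35,"rx":0,"ry":0,"rz":0,"gripper":1},
    {"x":0,"y":1,"z":-65,"rx":0,"ry":0,"rz":0,"gripper":1},
    {"x":0,"y":1,"z":-76,"rx":0,"ry":0,"rz":0,"gripper":1},
    {"x":0,"y":1,"z":-81,"rx":0,"ry":0,"rz":0,"gripper":1},
    {"x":0,"y":1,"z":-81,"rx":0,"ry":0,"rz":0,"gripper":1},
    {"x":0,"y":1,"z":-81,"rx":0,"ry":0,"rz":0,"gripper":-1},
    {"x":0,"y":1,"z":-81,"rx":0,"ry":0,"rz":0,"gripper":-1},
    {"x":0,"y":1,"z":-81,"rx":0,"ry":0,"rz":0,"gripper":-1},
    {"x":0,"y":1,"z":-81,"rx":0,"ry":0,"rz":0,"gripper":-1},
    {"x":0,"y":1,"z":-81,"rx":0,"ry":0,"rz":0,"gripper":-1}
  ],
  "newtons": 60
}}

```text
clock: 11.5
eef_pos: [603.4, -244.1, 7.3]
tcp_rot: [3.141, -0.0, 0.776]
contact_force: [-1.0, -0.4, 0.3]
opening: 0.144
grasp_force: 0.0
```

{"name": "servo_tool", "arguments": {
  "deltas": [
    {"x":0,"y":0,"z":25,"rx":0,"ry":0,"rz":0,"gripper":-1},
    {"x":0,"y":0,"z":60,"rx":0,"ry":0,"rz":0,"gripper":-1},
    {"x":0,"y":0,"z":100,"rx":0,"ry":0,"rz":0,"gripper":-1},
    {"x":0,"y":0,"z":130,"rx":0,"ry":0,"rz":0,"gripper":-1},
    {"x":0,"y":0,"z":130,"rx":0,"ry":0,"rz":0,"gripper":-1},
    {"x":0,"y":0,"z":130,"rx":0,"ry":0,"rz":0,"gripper":-1}
  ]
}}

```text
clock: 12.1
eef_pos: [603.1, -244.0, 136.9]
tcp_rot: [3.141, -0.0, 0.776]
contact_force: [-0.2, -0.1, -4.1]
opening: 0.102
grasp_force: 60.0
```

{"name": "servo_tool", "arguments": {
  "deltas": [
    {"x":-2,"y":35,"z":0,"rx":0,"ry":0,"rz":-0.1,"gripper":-1},
    {"x":-4,"y":75,"z":0,"rx":0,"ry":0,"rz":-0.22,"gripper":-1},
    {"x":-6,"y":120,"z":0,"rx":0,"ry":0,"rz":-0.34,"gripper":-1},
    {"x":-8,"y":165,"z":0,"rx":0,"ry":0,"rz":-0.46,"gripper":-1},
    {"x":-10,"y":210,"z":0,"rx":0,"ry":0,"rz":-0.58,"gripper":-1},
    {"x":-12,"y":250,"z":0,"rx":0,"ry":0,"rz":-0.69,"gripper":-1},
    {"x":-15,"y":285,"z":0,"rx":0,"ry":0,"rz":-0.76,"gripper":-1},
    {"x":-16,"y":302,"z":0,"rx":0,"ry":0,"rz":-0.776,"gripper":-1},
    {"x":-16,"y":302,"z":0,"rx":0,"ry":0,"rz":-0.776,"gripper":-1},
    {"x":-16,"y":302,"z":0,"rx":0,"ry":0,"rz":-0.776,"gripper":-1}
  ]
}}

```text
clock: 13.1
eef_pos: [586.0, 57.9, 135.3]
tcp_rot: [3.141, 0.003, 0.001]
contact_force: [0.0, 0.2, -2.0]
opening: 0.103
grasp_force: 60.0
```

```bash
python3 - <<'E'
from h import *
np.set_printoptions(precision=2,suppress=True)
s=r.sense();print(s["eef_pos"],s["tcp_rot"],s["qpos"])
p=r.camera_params("wrist");f=r.grab_frame("wrist")
import pickle;pickle.dump(p,open("w6.pkl","wb"))
cv2.imwrite("pics/w6.png",f)
E
```

```text
[586.04  57.86 135.26] [3.14 0.   0.  ] [ 0.1   0.36  1.76 -0.    1.02  1.67]
```

View pics/w6.png

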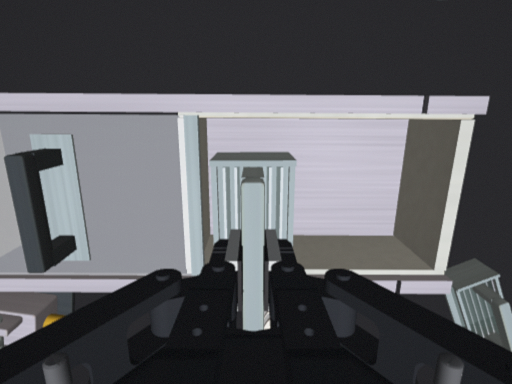

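```bash
python3 - <<'E'
from h import *
import pickle
np.set_printoptions(precision=1,suppress=True)
p=pickle.load(open("w6.pkl","rb"))
W=lambda u,v,z:atz("wrist",(u,v),z,p)
for z in (192,197,200):print(z,W(253,180,z),W(253,168,z-14))
print("basket",W(212,157,171),W(294,157,171),"gate end",W(181,115,91),W(191,272,91),"y-end inner rim",W(474,117,84),W(444,268,84), "marks",W(425,100,94))
E
```

```text
192 [625.5  58.3 192. ] [628.1  58.3 178. ]
197 [626.6  58.3 197. ] [629.   58.3 183. ]
200 [627.3  58.3 200. ] [629.5  58.3 186. ]
basket [632.1  77.8 171. ] [632.2  38.7 171. ] gate end [651.  109.6  91. ] [526.1 109.   91. ] y-end inner rim [ 649.6 -105.4   84. ] [ 525.9 -103.6   84. ] marks [661.2 -61.8  94. ]
```

{"name": "servo_tool", "arguments": {
  "deltas": [
    {"x":-1,"y":0,"z":-35,"rx":0,"ry":0,"rz":0,"gripper":-1},
    {"x":-1,"y":0,"z":-70,"rx":0,"ry":0,"rz":0,"gripper":-1},
    {"x":-1,"y":0,"z":-100,"rx":0,"ry":0,"rz":0,"gripper":-1},
    {"x":-1,"y":0,"z":-115,"rx":0,"ry":0,"rz":0,"gripper":-1},
    {"x":-1,"y":0,"z":-117,"rx":0,"ry":0,"rz":0,"gripper":-1},
    {"x":-1,"y":0,"z":-119,"rx":0,"ry":0,"rz":0,"gripper":-1},
    {"x":-1,"y":0,"z":-119,"rx":0,"ry":0,"rz":0,"gripper":-1}
  ]
}}

```text
clock: 13.85
eef_pos: [587.3, 57.8, 19.2]
tcp_rot: [-3.141, -0.002, -0.0]
contact_force: [-0.3, -0.6, -2.7]
opening: 0.105
grasp_force: 59.9
```

{"name": "servo_tool", "arguments": {
  "deltas": [
    {"x":0,"y":0,"z":-2,"rx":0,"ry":0,"rz":0,"gripper":-1},
    {"x":0,"y":0,"z":-2,"rx":0,"ry":0,"rz":0,"gripper":-1}
  ]
}}

```text
clock: 14.05
eef_pos: [586.8, 58.0, 16.8]
tcp_rot: [-3.141, -0.001, -0.0]
contact_force: [-0.1, 0.1, -3.2]
opening: 0.102
grasp_force: 59.9
```

{"name": "servo_tool", "arguments": {
  "deltas": [
    {"x":0,"y":0,"z":-2,"rx":0,"ry":0,"rz":0,"gripper":-1},
    {"x":0,"y":0,"z":-3,"rx":0,"ry":0,"rz":0,"gripper":-1},
    {"x":0,"y":0,"z":-3,"rx":0,"ry":0,"rz":0,"gripper":-1}
  ]
}}

```text
clock: 14.35
eef_pos: [586.7, 57.9, 13.9]
tcp_rot: [3.142, -0.001, -0.0]
contact_force: [-2.2, -0.7, 5.0]
opening: 0.106
grasp_force: 61.1
```

{"name": "servo_tool", "arguments": {
  "deltas": [
    {"x":0,"y":0,"z":0,"rx":0,"ry":0,"rz":0,"gripper":-0.25},
    {"x":0,"y":0,"z":0,"rx":0,"ry":0,"rz":0,"gripper":-0.25},
    {"x":0,"y":0,"z":0,"rx":0,"ry":0,"rz":0,"gripper":-0.25},
    {"x":0,"y":0,"z":0,"rx":0,"ry":0,"rz":0,"gripper":-0.25},
    {"x":0,"y":0,"z":25,"rx":0,"ry":0,"rz":0,"gripper":-0.25},
    {"x":0,"y":0,"z":65,"rx":0,"ry":0,"rz":0,"gripper":-0.25},
    {"x":0,"y":0,"z":110,"rx":0,"ry":0,"rz":0,"gripper":-0.25},
    {"x":0,"y":0,"z":160,"rx":0,"ry":0,"rz":0,"gripper":1},
    {"x":-25,"y":-40,"z":180,"rx":0,"ry":0,"rz":0,"gripper":1},
    {"x":-50,"y":-80,"z":190,"rx":0,"ry":0,"rz":0,"gripper":1}
  ]
}}

```text
clock: 15.35
eef_pos: [537.5, -22.2, 205.7]
tcp_rot: [3.141, -0.005, 0.002]
contact_force: [-0.9, -1.0, -0.4]
opening: 0.866
grasp_force: 0.0
```

{"name": "servo_tool", "arguments": {
  "deltas": [
    {"x":-18,"y":-35,"z":-10,"rx":0,"ry":0,"rz":0.08,"gripper":1},
    {"x":-40,"y":-75,"z":-20,"rx":0,"ry":0,"rz":0.18,"gripper":1},
    {"x":-60,"y":-115,"z":-40,"rx":0,"ry":0,"rz":0.28,"gripper":1},
    {"x":-80,"y":-155,"z":-55,"rx":0,"ry":0,"rz":0.37,"gripper":1},
    {"x":-88,"y":-171,"z":-60,"rx":0,"ry":0,"rz":0.39,"gripper":1},
    {"x":-88,"y":-171,"z":-60,"rx":0,"ry":0,"rz":0.39,"gripper":1},
    {"x":-88,"y":-171,"z":-60,"rx":0,"ry":0,"rz":0.39,"gripper":1}
  ]
}}

```text
clock: 16.05
eef_pos: [448.4, -193.1, 143.2]
tcp_rot: [-3.141, -0.0, 0.388]
contact_force: [-0.2, 0.4, -0.6]
opening: 1.0
grasp_force: 0.0
```

```bash
cat > look.py <<'E'
from h import *
import pickle,sys
np.set_printoptions(precision=2,suppress=True)
r.grab_frame("scene")
s=r.sense();print(s["eef_pos"],s["tcp_rot"],s["qpos"][5])
p=r.camera_params("wrist");f=r.grab_frame("wrist")
pickle.dump((p,s),open(sys.argv[1]+".pkl","wb"));cv2.imwrite(f"pics/{sys.argv[1]}.png",f)
E
python3 look.py w7
```

```text
[ 448.87 -192.67  143.39] [ 3.14 -0.    0.39] 0.7727692959390948
```

View pics/w7.png

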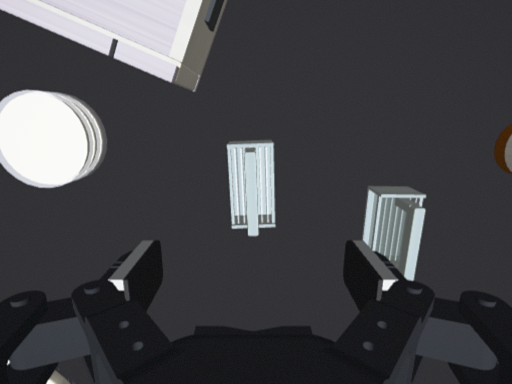

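B's bar runs from (250,152) to (253,235), near-vertical. C's bar runs from (415,206) to (411,279).

```bash
python3 - <<'E'
from h import *
import pickle
np.set_printoptions(precision=1,suppress=True)
p,s=pickle.load(open("w7.pkl","rb"))
W=lambda u,v,z=69:atz("wrist",(u,v),z,p)
def rep(n,a,b):print(n,(a+b)/2,np.linalg.norm(a-b),yaw(b,a))
rep("B",W(250.3,153),W(253,235.5));rep("C",W(415.5,206),W(410,279));rep("Bbasket",(W(229,144,36)+W(273,141,36))/2,(W(232,228,36)+W(275,226,36))/2)
p4=pickle.load(open("w4.pkl","rb"))
print(tri(ray("wrist",(253,235.5),p),ray("wrist",(345/1.5,397/1.5),p4)),tri(ray("wrist",(250.3,153),p),ray("wrist",(313/1.5,318/1.5),p4)))
print("C tri",tri(ray("wrist",(415.5,206),p),ray("wrist",(492/1.5,304/1.5),p4)))
E
```

```text
B [ 446.  -192.7   69. ] 74.28994525434678 0.41880471438764627
C [ 459.5 -345.2   69. ] 71.84678488728306 0.4544885589173486
Bbasket [ 446.8 -192.9   36. ] 84.54157238554787 0.4165969792530457
(array([ 412.7, -207.4,   68.6]), np.float64(0.8953799439616389)) (array([ 477.4, -178.2,   43.7]), np.float64(0.5936151241041541))
C tri (array([ 493.4, -333.5,   59.6]), np.float64(2.802555032418494))
```

{"name": "servo_tool", "arguments": {
  "deltas": [
    {"x":-2,"y":0,"z":-45,"rx":0,"ry":0,"rz":0.03,"gripper":1},
    {"x":-2,"y":0,"z":-90,"rx":0,"ry":0,"rz":0.03,"gripper":1},
    {"x":-2,"y":0,"z":-120,"rx":0,"ry":0,"rz":0.03,"gripper":1},
    {"x":-2,"y":0,"z":-136,"rx":0,"ry":0,"rz":0.03,"gripper":1},
    {"x":-2,"y":0,"z":-136,"rx":0,"ry":0,"rz":0.03,"gripper":-1},
    {"x":-2,"y":0,"z":-136,"rx":0,"ry":0,"rz":0.03,"gripper":-1},
    {"x":-2,"y":0,"z":-136,"rx":0,"ry":0,"rz":0.03,"gripper":-1},
    {"x":-2,"y":0,"z":-136,"rx":0,"ry":0,"rz":0.03,"gripper":-1},
    {"x":-2,"y":0,"z":-136,"rx":0,"ry":0,"rz":0.03,"gripper":-1},
    {"x":-2,"y":0,"z":-136,"rx":0,"ry":0,"rz":0.03,"gripper":-1}
  ]
}}

```text
clock: 17.15
eef_pos: [446.8, -193.2, 7.8]
tcp_rot: [3.141, -0.001, 0.419]
contact_force: [-0.5, 2.7, 6.9]
opening: 0.1
grasp_force: 59.7
```

{"name": "servo_tool", "arguments": {
  "deltas": [
    {"x":0,"y":0,"z":0,"rx":0,"ry":0,"rz":0,"gripper":-1},
    {"x":0,"y":0,"z":25,"rx":0,"ry":0,"rz":0,"gripper":-1},
    {"x":0,"y":0,"z":65,"rx":0,"ry":0,"rz":0,"gripper":-1},
    {"x":0,"y":0,"z":105,"rx":0,"ry":0,"rz":0,"gripper":-1},
    {"x":5,"y":5,"z":140,"rx":0,"ry":0,"rz":0,"gripper":-1},
    {"x":25,"y":35,"z":150,"rx":0,"ry":0,"rz":-0.08,"gripper":-1},
    {"x":50,"y":70,"z":150,"rx":0,"ry":0,"rz":-0.18,"gripper":-1},
    {"x":75,"y":105,"z":150,"rx":0,"ry":0,"rz":-0.28,"gripper":-1},
    {"x":100,"y":145,"z":150,"rx":0,"ry":0,"rz":-0.37,"gripper":-1},
    {"x":115,"y":165,"z":150,"rx":0,"ry":0,"rz":-0.417,"gripper":-1}
  ]
}}

```text
clock: 18.15
eef_pos: [562.5, -25.2, 157.1]
tcp_rot: [-3.141, -0.001, 0.0]
contact_force: [0.0, -0.9, -2.2]
opening: 0.104
grasp_force: 59.2
```

{"name": "servo_tool", "arguments": {
  "deltas": [
    {"x":25,"y":22,"z":0,"rx":0,"ry":0,"rz":0,"gripper":-1},
    {"x":25,"y":22,"z":0,"rx":0,"ry":0,"rz":0,"gripper":-1},
    {"x":25,"y":22,"z":-40,"rx":0,"ry":0,"rz":0,"gripper":-1},
    {"x":25,"y":22,"z":-80,"rx":0,"ry":0,"rz":0,"gripper":-1},
    {"x":25,"y":22,"z":-115,"rx":0,"ry":0,"rz":0,"gripper":-1},
    {"x":25,"y":22,"z":-135,"rx":0,"ry":0,"rz":0,"gripper":-1},
    {"x":25,"y":22,"z":-139,"rx":0,"ry":0,"rz":0,"gripper":-1},
    {"x":25,"y":22,"z":-141,"rx":0,"ry":0,"rz":0,"gripper":-1},
    {"x":25,"y":22,"z":-142,"rx":0,"ry":0,"rz":0,"gripper":-1},
    {"x":25,"y":22,"z":-142,"rx":0,"ry":0,"rz":0,"gripper":-1}
  ]
}}

```text
clock: 19.15
eef_pos: [587.2, -6.2, 16.3]
tcp_rot: [3.142, -0.002, 0.003]
contact_force: [0.4, -0.9, -2.0]
opening: 0.103
grasp_force: 59.1
```

{"name": "servo_tool", "arguments": {
  "deltas": [
    {"x":0,"y":0,"z":-2,"rx":0,"ry":0,"rz":0,"gripper":-1},
    {"x":0,"y":0,"z":-2,"rx":0,"ry":0,"rz":0,"gripper":-1},
    {"x":0,"y":0,"z":-2,"rx":0,"ry":0,"rz":0,"gripper":-0.25},
    {"x":0,"y":0,"z":-2,"rx":0,"ry":0,"rz":0,"gripper":-0.25},
    {"x":0,"y":0,"z":-2,"rx":0,"ry":0,"rz":0,"gripper":-0.25},
    {"x":0,"y":0,"z":-2,"rx":0,"ry":0,"rz":0,"gripper":-0.25},
    {"x":0,"y":0,"z":25,"rx":0,"ry":0,"rz":0,"gripper":-0.25},
    {"x":0,"y":0,"z":65,"rx":0,"ry":0,"rz":0,"gripper":-0.25},
    {"x":0,"y":0,"z":110,"rx":0,"ry":0,"rz":0,"gripper":-0.25},
    {"x":0,"y":-10,"z":155,"rx":0,"ry":0,"rz":0,"gripper":1}
  ]
}}

```text
clock: 20.15
eef_pos: [585.8, -15.4, 171.4]
tcp_rot: [-3.141, 0.001, 0.004]
contact_force: [0.4, -0.7, 0.2]
opening: 0.535
grasp_force: 0.0
```

{"name": "servo_tool", "arguments": {
  "deltas": [
    {"x":-15,"y":-35,"z":0,"rx":0,"ry":0,"rz":0.04,"gripper":1},
    {"x":-30,"y":-80,"z":0,"rx":0,"ry":0,"rz":0.1,"gripper":1},
    {"x":-50,"y":-125,"z":0,"rx":0,"ry":0,"rz":0.16,"gripper":1},
    {"x":-67,"y":-170,"z":0,"rx":0,"ry":0,"rz":0.22,"gripper":1},
    {"x":-84,"y":-215,"z":0,"rx":0,"ry":0,"rz":0.28,"gripper":1},
    {"x":-100,"y":-260,"z":-10,"rx":0,"ry":0,"rz":0.34,"gripper":1},
    {"x":-115,"y":-300,"z":-20,"rx":0,"ry":0,"rz":0.39,"gripper":1},
    {"x":-127,"y":-328,"z":-26,"rx":0,"ry":0,"rz":0.42,"gripper":1},
    {"x":-127,"y":-328,"z":-26,"rx":0,"ry":0,"rz":0.42,"gripper":1},
    {"x":-127,"y":-328,"z":-26,"rx":0,"ry":0,"rz":0.42,"gripper":1}
  ]
}}

```text
clock: 21.15
eef_pos: [458.8, -344.2, 143.8]
tcp_rot: [-3.141, 0.0, 0.421]
contact_force: [1.1, 0.7, -0.2]
opening: 1.002
grasp_force: 0.0
```

```bash
python3 look.py w8
```

```text
[ 459.34 -343.58  144.05] [-3.14 -0.    0.42] 0.5036728215480787
```

View pics/w8.png

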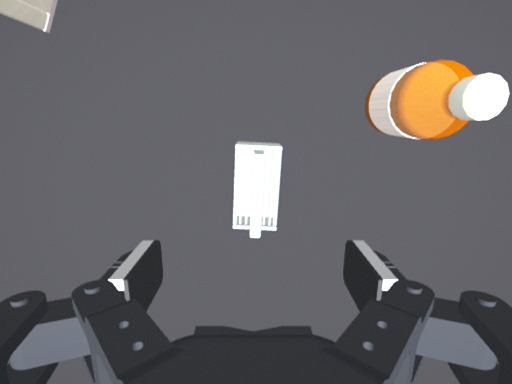

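C's bar runs from (259,153) to (256,237), and the bottle stays clear of the fingers.

```bash
python3 - <<'E'
from h import *
import pickle
np.set_printoptions(precision=1,suppress=True)
p,s=pickle.load(open("w8.pkl","rb"))
W=lambda u,v,z=69:atz("wrist",(u,v),z,p)
def rep(n,a,b):print(n,(a+b)/2,np.linalg.norm(a-b),yaw(b,a))
rep("C",W(259,154),W(255.5,236.5));rep("basket",(W(237,143,36)+W(281,145,36))/2,(W(234,229,36)+W(276,231,36))/2)
print("cap",W(480,97,130))
E
```

```text
C [ 457.4 -348.5   69. ] 74.64117325420159 0.38380066381540545
basket [ 456.8 -349.1   36. ] 86.63627046114253 0.3793416732630644
cap [ 585.3 -439.   130. ]
```

{"name": "servo_tool", "arguments": {
  "deltas": [
    {"x":-2,"y":-5,"z":-45,"rx":0,"ry":0,"rz":-0.04,"gripper":1},
    {"x":-2,"y":-5,"z":-90,"rx":0,"ry":0,"rz":-0.04,"gripper":1},
    {"x":-2,"y":-5,"z":-120,"rx":0,"ry":0,"rz":-0.04,"gripper":1},
    {"x":-2,"y":-5,"z":-136,"rx":0,"ry":0,"rz":-0.04,"gripper":1},
    {"x":-2,"y":-5,"z":-136,"rx":0,"ry":0,"rz":-0.04,"gripper":-1},
    {"x":-2,"y":-5,"z":-136,"rx":0,"ry":0,"rz":-0.04,"gripper":-1},
    {"x":-2,"y":-5,"z":-136,"rx":0,"ry":0,"rz":-0.04,"gripper":-1},
    {"x":-2,"y":-5,"z":-136,"rx":0,"ry":0,"rz":-0.04,"gripper":-1},
    {"x":-2,"y":-5,"z":-136,"rx":0,"ry":0,"rz":-0.04,"gripper":-1},
    {"x":-2,"y":-5,"z":-136,"rx":0,"ry":0,"rz":-0.04,"gripper":-1}
  ]
}}

```text
clock: 22.25
eef_pos: [457.7, -349.3, 8.9]
tcp_rot: [3.141, -0.001, 0.383]
contact_force: [0.2, 2.4, 6.7]
opening: 0.104
grasp_force: 60.6
```

{"name": "servo_tool", "arguments": {
  "deltas": [
    {"x":0,"y":0,"z":0,"rx":0,"ry":0,"rz":0,"gripper":-1},
    {"x":0,"y":0,"z":25,"rx":0,"ry":0,"rz":0,"gripper":-1},
    {"x":0,"y":0,"z":65,"rx":0,"ry":0,"rz":0,"gripper":-1},
    {"x":0,"y":0,"z":105,"rx":0,"ry":0,"rz":0,"gripper":-1},
    {"x":5,"y":10,"z":140,"rx":0,"ry":0,"rz":0,"gripper":-1},
    {"x":25,"y":50,"z":150,"rx":0,"ry":0,"rz":-0.08,"gripper":-1},
    {"x":45,"y":95,"z":150,"rx":0,"ry":0,"rz":-0.16,"gripper":-1},
    {"x":65,"y":140,"z":150,"rx":0,"ry":0,"rz":-0.24,"gripper":-1},
    {"x":85,"y":180,"z":150,"rx":0,"ry":0,"rz":-0.32,"gripper":-1},
    {"x":105,"y":220,"z":150,"rx":0,"ry":0,"rz":-0.384,"gripper":-1}
  ]
}}

```text
clock: 23.25
eef_pos: [562.5, -127.3, 158.1]
tcp_rot: [3.142, 0.0, -0.005]
contact_force: [1.4, -0.8, -1.7]
opening: 0.102
grasp_force: 59.4
```

{"name": "servo_tool", "arguments": {
  "deltas": [
    {"x":15,"y":40,"z":0,"rx":0,"ry":0,"rz":0,"gripper":-1},
    {"x":25,"y":62,"z":0,"rx":0,"ry":0,"rz":0,"gripper":-1},
    {"x":25,"y":62,"z":0,"rx":0,"ry":0,"rz":0,"gripper":-1},
    {"x":25,"y":62,"z":-40,"rx":0,"ry":0,"rz":0,"gripper":-1},
    {"x":25,"y":62,"z":-80,"rx":0,"ry":0,"rz":0,"gripper":-1},
    {"x":25,"y":62,"z":-115,"rx":0,"ry":0,"rz":0,"gripper":-1},
    {"x":25,"y":62,"z":-133,"rx":0,"ry":0,"rz":0,"gripper":-1},
    {"x":25,"y":62,"z":-138,"rx":0,"ry":0,"rz":0,"gripper":-1},
    {"x":25,"y":62,"z":-141,"rx":0,"ry":0,"rz":0,"gripper":-1},
    {"x":25,"y":62,"z":-141,"rx":0,"ry":0,"rz":0,"gripper":-1}
  ]
}}

```text
clock: 24.25
eef_pos: [587.8, -67.5, 17.8]
tcp_rot: [3.141, -0.001, -0.002]
contact_force: [-0.3, 0.9, -2.4]
opening: 0.099
grasp_force: 59.3
```

{"name": "servo_tool", "arguments": {
  "deltas": [
    {"x":0,"y":0,"z":-2,"rx":0,"ry":0,"rz":0,"gripper":-1},
    {"x":0,"y":0,"z":-3,"rx":0,"ry":0,"rz":0,"gripper":-1},
    {"x":0,"y":0,"z":-3,"rx":0,"ry":0,"rz":0,"gripper":-0.25},
    {"x":0,"y":0,"z":-3,"rx":0,"ry":0,"rz":0,"gripper":-0.25},
    {"x":0,"y":0,"z":-3,"rx":0,"ry":0,"rz":0,"gripper":-0.25},
    {"x":0,"y":0,"z":-3,"rx":0,"ry":0,"rz":0,"gripper":-0.25},
    {"x":0,"y":0,"z":25,"rx":0,"ry":0,"rz":0,"gripper":-0.25},
    {"x":0,"y":0,"z":65,"rx":0,"ry":0,"rz":0,"gripper":-0.25},
    {"x":-10,"y":10,"z":110,"rx":0,"ry":0,"rz":0,"gripper":-0.25},
    {"x":-50,"y":40,"z":150,"rx":0,"ry":0,"rz":0,"gripper":1}
  ]
}}

```text
clock: 25.25
eef_pos: [549.1, -34.3, 161.7]
tcp_rot: [3.141, -0.006, -0.002]
contact_force: [0.4, -0.0, 1.0]
opening: 0.524
grasp_force: 0.0
```

{"name": "servo_tool", "arguments": {
  "deltas": [
    {"x":-5,"y":20,"z":30,"rx":0,"ry":0,"rz":0,"gripper":1},
    {"x":-5,"y":20,"z":30,"rx":0,"ry":0,"rz":0,"gripper":1},
    {"x":-5,"y":20,"z":30,"rx":0,"ry":0,"rz":0,"gripper":1}
  ]
}}

```text
clock: 25.55
eef_pos: [541.6, -13.3, 189.4]
tcp_rot: [3.141, -0.003, -0.0]
contact_force: [-0.4, 0.1, -0.5]
opening: 0.995
grasp_force: 0.0
```

```bash
python3 look.py w9
```

```text
[541.03 -13.7  188.27] [ 3.14 -0.   -0.  ] 1.543662025857419
```

View pics/w9.png

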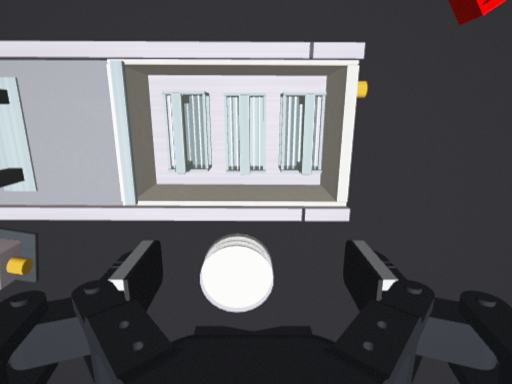

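All three racks stand upright inside the box, with bars at columns 178, 243 and 307. Now the gate.

{"name": "servo_tool", "arguments": {
  "deltas": [
    {"x":10,"y":45,"z":0,"rx":0,"ry":0,"rz":0,"gripper":1},
    {"x":20,"y":90,"z":0,"rx":0,"ry":0,"rz":0,"gripper":1},
    {"x":30,"y":135,"z":0,"rx":0,"ry":0,"rz":0,"gripper":1},
    {"x":40,"y":180,"z":0,"rx":0,"ry":0,"rz":0,"gripper":1},
    {"x":47,"y":217,"z":0,"rx":0,"ry":0,"rz":0,"gripper":1},
    {"x":47,"y":217,"z":-30,"rx":0,"ry":0,"rz":0,"gripper":1},
    {"x":47,"y":217,"z":-70,"rx":0,"ry":0,"rz":0,"gripper":1},
    {"x":47,"y":217,"z":-105,"rx":0,"ry":0,"rz":0,"gripper":1},
    {"x":47,"y":217,"z":-119,"rx":0,"ry":0,"rz":0,"gripper":1},
    {"x":47,"y":217,"z":-119,"rx":0,"ry":0,"rz":0,"gripper":1}
  ]
}}

```text
clock: 26.65
eef_pos: [586.3, 202.2, 66.3]
tcp_rot: [3.14, 0.005, -0.002]
contact_force: [0.0, -0.5, -0.2]
opening: 0.999
grasp_force: 0.0
```

{"name": "servo_tool", "arguments": {
  "deltas": [
    {"x":0,"y":0,"z":0,"rx":0,"ry":0,"rz":0,"gripper":-1},
    {"x":0,"y":0,"z":0,"rx":0,"ry":0,"rz":0,"gripper":-1},
    {"x":0,"y":0,"z":0,"rx":0,"ry":0,"rz":0,"gripper":-1},
    {"x":0,"y":0,"z":0,"rx":0,"ry":0,"rz":0,"gripper":-1},
    {"x":0,"y":0,"z":0,"rx":0,"ry":0,"rz":0,"gripper":-1},
    {"x":0,"y":0,"z":0,"rx":0,"ry":0,"rz":0,"gripper":-1},
    {"x":0,"y":0,"z":0,"rx":0,"ry":0,"rz":0,"gripper":-1}
  ]
}}

```text
clock: 27.35
eef_pos: [588.4, 203.6, 70.2]
tcp_rot: [-3.141, -0.001, -0.001]
contact_force: [-2.0, -0.1, 6.1]
opening: 0.129
grasp_force: 59.0
```

{"name": "servo_tool", "arguments": {
  "deltas": [
    {"x":0,"y":-20,"z":0,"rx":0,"ry":0,"rz":0,"gripper":-1},
    {"x":0,"y":-45,"z":0,"rx":0,"ry":0,"rz":0,"gripper":-1},
    {"x":0,"y":-70,"z":0,"rx":0,"ry":0,"rz":0,"gripper":-1},
    {"x":0,"y":-95,"z":0,"rx":0,"ry":0,"rz":0,"gripper":-1},
    {"x":0,"y":-120,"z":0,"rx":0,"ry":0,"rz":0,"gripper":-1},
    {"x":0,"y":-145,"z":0,"rx":0,"ry":0,"rz":0,"gripper":-1},
    {"x":0,"y":-165,"z":0,"rx":0,"ry":0,"rz":0,"gripper":-1},
    {"x":0,"y":-185,"z":0,"rx":0,"ry":0,"rz":0,"gripper":-1},
    {"x":0,"y":-194,"z":0,"rx":0,"ry":0,"rz":0,"gripper":-1},
    {"x":0,"y":-196,"z":0,"rx":0,"ry":0,"rz":0,"gripper":-1}
  ]
}}

```text
clock: 28.35
eef_pos: [587.4, 7.7, 70.2]
tcp_rot: [-3.14, 0.001, -0.003]
contact_force: [-5.8, 8.5, 10.1]
opening: 0.126
grasp_force: 60.7
```

{"name": "servo_tool", "arguments": {
  "deltas": [
    {"x":0,"y":-2,"z":0,"rx":0,"ry":0,"rz":0,"gripper":-1},
    {"x":0,"y":-4,"z":0,"rx":0,"ry":0,"rz":0,"gripper":-1},
    {"x":0,"y":-4,"z":0,"rx":0,"ry":0,"rz":0,"gripper":-1},
    {"x":0,"y":-4,"z":0,"rx":0,"ry":0,"rz":0,"gripper":-1}
  ]
}}

```text
clock: 28.75
eef_pos: [587.3, 4.4, 70.2]
tcp_rot: [-3.14, 0.001, -0.002]
contact_force: [-5.2, 5.5, 10.2]
opening: 0.127
grasp_force: 60.7
```

{"name": "servo_tool", "arguments": {
  "deltas": [
    {"x":0,"y":-3,"z":0,"rx":0,"ry":0,"rz":0,"gripper":-1},
    {"x":0,"y":-3,"z":0,"rx":0,"ry":0,"rz":0,"gripper":-1},
    {"x":0,"y":-3,"z":0,"rx":0,"ry":0,"rz":0,"gripper":-1}
  ]
}}

```text
clock: 29.05
eef_pos: [587.3, 4.1, 70.2]
tcp_rot: [-3.136, 0.001, -0.003]
contact_force: [-5.2, 20.3, 10.4]
opening: 0.131
grasp_force: 60.8
```

{"name": "servo_tool", "arguments": {
  "deltas": [
    {"x":0,"y":3,"z":0,"rx":0,"ry":0,"rz":0,"gripper":-1},
    {"x":0,"y":3,"z":0,"rx":0,"ry":0,"rz":0,"gripper":1},
    {"x":0,"y":3,"z":0,"rx":0,"ry":0,"rz":0,"gripper":1},
    {"x":0,"y":3,"z":0,"rx":0,"ry":0,"rz":0,"gripper":1},
    {"x":0,"y":3,"z":0,"rx":0,"ry":0,"rz":0,"gripper":1},
    {"x":0,"y":3,"z":40,"rx":0,"ry":0,"rz":0,"gripper":1},
    {"x":0,"y":3,"z":85,"rx":0,"ry":0,"rz":0,"gripper":1},
    {"x":-30,"y":30,"z":110,"rx":0,"ry":0,"rz":0,"gripper":-1},
    {"x":-60,"y":65,"z":120,"rx":0,"ry":0,"rz":-0.06,"gripper":-1},
    {"x":-90,"y":100,"z":120,"rx":0,"ry":0,"rz":-0.12,"gripper":-1}
  ]
}}

```text
clock: 30.05
eef_pos: [498.3, 101.1, 191.2]
tcp_rot: [-3.14, -0.003, -0.125]
contact_force: [0.2, 0.8, 0.1]
opening: 0.512
grasp_force: 0.0
```

```bash
python3 - <<'E'
from h import *
s=r.sense();print(s["eef_pos"],s["tcp_rot"],s["qpos"],s["contact_force"],s["opening"])
r.grab_frame("top");print(r.recognise("gate_bar","top"),r.recognise("valve","top"))
E
```

```text
[498.33271071 101.12053431 191.21166378] [-3.14024445 -0.00346103 -0.12523302] [1.97113358e-01 1.72277155e-01 1.88469293e+00 2.06643154e-04
 1.08091271e+00 1.89304348e+00] [0.24158087 0.8066557  0.07873875] 0.5122930781608833
[{'box': [191.1, 169.9, 70.8, 45.2], 'conf': 0.87}] [{'box': [105.0, 234.6, 17.6, 21.2], 'conf': 0.57}]
```

{"name": "servo_tool", "arguments": {
  "deltas": [
    {"x":-20,"y":40,"z":0,"rx":0,"ry":0,"rz":0,"gripper":-1},
    {"x":-40,"y":80,"z":0,"rx":0,"ry":0,"rz":0,"gripper":-1},
    {"x":-60,"y":120,"z":0,"rx":0,"ry":0,"rz":0,"gripper":-1},
    {"x":-74,"y":153,"z":0,"rx":0,"ry":0,"rz":0,"gripper":-1},
    {"x":-74,"y":153,"z":-20,"rx":0,"ry":0,"rz":0,"gripper":-1},
    {"x":-74,"y":153,"z":-55,"rx":0,"ry":0,"rz":0,"gripper":-1},
    {"x":-74,"y":153,"z":-85,"rx":0,"ry":0,"rz":0,"gripper":-1},
    {"x":-74,"y":153,"z":-96,"rx":0,"ry":0,"rz":0,"gripper":-1},
    {"x":-74,"y":153,"z":-96,"rx":0,"ry":0,"rz":0,"gripper":-1}
  ]
}}

```text
clock: 31.1
eef_pos: [423.8, 252.4, 92.0]
tcp_rot: [3.14, 0.002, -0.122]
contact_force: [0.1, 0.1, 0.6]
opening: -0.002
grasp_force: 0.0
```

```bash
python3 look.py w10 && python3 - <<'E'
import cv2
from h import *
f=cv2.imread("pics/w10.png");g=r.grab_frame("scene")
g=cv2.resize(g[110:200,290:380],(384,384),interpolation=cv2.INTER_CUBIC)
cv2.imwrite("pics/w10m.png",np.hstack([f[:, :400],g]))
E
```

```text
[424.53 252.99  93.21] [ 3.14  0.   -0.12] 2.2270206212001917
```

View pics/w10m.png

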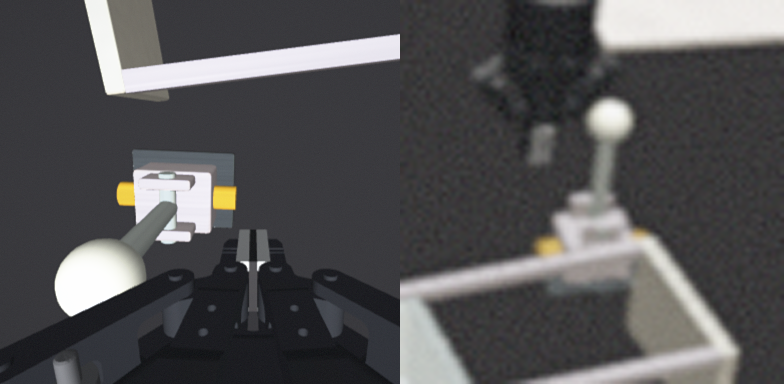

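Knob at (100,281), fingertips at (253,240) beside it, lever upright.

```bash
python3 - <<'E'
from h import *
import pickle
p,s=pickle.load(open("w10.pkl","rb"))
print(atz("wrist",(100,282),160,p), atz("wrist",(135,152),5,p),atz("wrist",(234,155),5,p),tri(ray("wrist",(100,282),p),ray("top",(90+52/2.5,100+373/2.5))))
E
```

```text
[430.26545773 317.38619147 160.        ] [470.38725487 352.53343159   5.        ] [457.06134205 266.14925662   5.        ] (array([430.95452749, 316.70530185, 161.22308013]), np.float64(0.09973258023859077))
```

{"name": "servo_tool", "arguments": {
  "deltas": [
    {"x":2,"y":20,"z":1,"rx":0,"ry":0,"rz":0,"gripper":-1},
    {"x":4,"y":35,"z":1,"rx":0,"ry":0,"rz":0,"gripper":-1},
    {"x":5,"y":48,"z":1,"rx":0,"ry":0,"rz":0,"gripper":-1},
    {"x":6,"y":60,"z":1,"rx":0,"ry":0,"rz":0,"gripper":-1},
    {"x":8,"y":70,"z":1,"rx":0,"ry":0,"rz":0,"gripper":-1},
    {"x":9,"y":79,"z":1,"rx":0,"ry":0,"rz":0,"gripper":-1},
    {"x":9,"y":79,"z":1,"rx":0,"ry":0,"rz":0,"gripper":-1}
  ]
}}

```text
clock: 31.95
eef_pos: [431.8, 331.2, 93.3]
tcp_rot: [3.137, 0.002, -0.12]
contact_force: [0.4, -9.0, -3.3]
opening: -0.003
grasp_force: 4.2
```

{"name": "servo_tool", "arguments": {
  "deltas": [
    {"x":1,"y":6,"z":0,"rx":0,"ry":0,"rz":0,"gripper":-1},
    {"x":1,"y":6,"z":0,"rx":0,"ry":0,"rz":0,"gripper":-1},
    {"x":1,"y":6,"z":0,"rx":0,"ry":0,"rz":0,"gripper":-1}
  ]
}}

```text
clock: 32.25
eef_pos: [432.0, 335.8, 92.8]
tcp_rot: [3.135, 0.003, -0.12]
contact_force: [-0.0, -10.2, -4.9]
opening: 0.003
grasp_force: 5.3
```

{"name": "servo_tool", "arguments": {
  "deltas": [
    {"x":0,"y":5,"z":0,"rx":0,"ry":0,"rz":0,"gripper":-1},
    {"x":0,"y":5,"z":0,"rx":0,"ry":0,"rz":0,"gripper":-1},
    {"x":0,"y":5,"z":0,"rx":0,"ry":0,"rz":0,"gripper":-1}
  ]
}}

```text
clock: 32.55
eef_pos: [431.7, 339.9, 92.5]
tcp_rot: [3.134, 0.004, -0.12]
contact_force: [0.4, -12.4, -7.2]
opening: -0.004
grasp_force: 6.4
```

```bash
python3 - <<'E'
from h import *
f=r.grab_frame("scene")
# knob: white blob near known pixels
for a in(0,.3,.4,.5,.6):
    y=100*np.sin(a);z=60+100*np.cos(a)
    print(a,proj("scene",(431+.13*y,316.5+.99*y,z)))
c=f[110:200,290:380];m=(c.min(2)>195).astype(np.uint8)
n,l,st,ce=cv2.connectedComponentsWithStats(m)
print([(st[i][:5].tolist(),(ce[i]+[290,110]).round(1).tolist()) for i in range(1,n) if st[i][4]>15])
print(r.sense()["contact_force"],r.sense()["eef_pos"])
E
```

```text
0 [339.29089751 138.48312466]
0.3 [346.99258964 138.72513622]
0.4 [349.3555217  139.26007172]
0.5 [351.5731174  140.01250041]
0.6 [353.62228856 140.97283671]
[([44, 0, 5, 6, 23], [336.3, 112.0]), ([70, 0, 20, 9, 170], [369.6, 113.9]), ([60, 27, 8, 6, 37], [353.2, 139.4]), ([24, 51, 54, 39, 208], [344.6, 179.9]), ([0, 64, 17, 5, 23], [297.5, 176.2]), ([0, 71, 3, 19, 49], [290.8, 189.4])]
[  0.31946963 -12.4902915   -6.57388518] [431.69507427 339.89027558  92.47468724]
```

{"name": "servo_tool", "arguments": {
  "deltas": [
    {"x":0,"y":2,"z":0,"rx":0,"ry":0,"rz":0,"gripper":-1},
    {"x":0,"y":2,"z":0,"rx":0,"ry":0,"rz":0,"gripper":-1},
    {"x":0,"y":2,"z":0,"rx":0,"ry":0,"rz":0,"gripper":-1},
    {"x":0,"y":2,"z":0,"rx":0,"ry":0,"rz":0,"gripper":-1},
    {"x":0,"y":2,"z":0,"rx":0,"ry":0,"rz":0,"gripper":-1},
    {"x":0,"y":2,"z":0,"rx":0,"ry":0,"rz":0,"gripper":-1},
    {"x":0,"y":2,"z":0,"rx":0,"ry":0,"rz":0,"gripper":-1},
    {"x":0,"y":2,"z":0,"rx":0,"ry":0,"rz":0,"gripper":-1},
    {"x":0,"y":2,"z":0,"rx":0,"ry":0,"rz":0,"gripper":-1},
    {"x":0,"y":2,"z":0,"rx":0,"ry":0,"rz":0,"gripper":-1}
  ]
}}

```text
clock: 33.6
eef_pos: [431.6, 341.4, 92.3]
tcp_rot: [3.133, 0.004, -0.12]
contact_force: [1.0, -14.5, -8.2]
opening: -0.005
grasp_force: 7.0
```

{"name": "servo_tool", "arguments": {
  "deltas": [
    {"x":0,"y":0,"z":0,"rx":0,"ry":0,"rz":0,"gripper":-1},
    {"x":0,"y":0,"z":0,"rx":0,"ry":0,"rz":0,"gripper":-1},
    {"x":0,"y":0,"z":0,"rx":0,"ry":0,"rz":0,"gripper":-1},
    {"x":0,"y":0,"z":0,"rx":0,"ry":0,"rz":0,"gripper":-1},
    {"x":0,"y":0,"z":0,"rx":0,"ry":0,"rz":0,"gripper":-1},
    {"x":0,"y":0,"z":0,"rx":0,"ry":0,"rz":0,"gripper":-1},
    {"x":0,"y":0,"z":0,"rx":0,"ry":0,"rz":0,"gripper":-1},
    {"x":0,"y":0,"z":0,"rx":0,"ry":0,"rz":0,"gripper":-1},
    {"x":0,"y":0,"z":0,"rx":0,"ry":0,"rz":0,"gripper":-1},
    {"x":0,"y":0,"z":0,"rx":0,"ry":0,"rz":0,"gripper":-1}
  ]
}}

```text
clock: 34.6
eef_pos: [431.6, 341.4, 92.3]
tcp_rot: [3.133, 0.004, -0.12]
contact_force: [0.8, -13.8, -8.6]
opening: -0.003
grasp_force: 7.0
```

{"name": "servo_tool", "arguments": {
  "deltas": [
    {"x":0,"y":0,"z":0,"rx":0,"ry":0,"rz":0,"gripper":-1},
    {"x":0,"y":0,"z":0,"rx":0,"ry":0,"rz":0,"gripper":-1},
    {"x":0,"y":0,"z":0,"rx":0,"ry":0,"rz":0,"gripper":-1},
    {"x":0,"y":0,"z":0,"rx":0,"ry":0,"rz":0,"gripper":-1},
    {"x":0,"y":0,"z":0,"rx":0,"ry":0,"rz":0,"gripper":-1},
    {"x":0,"y":0,"z":0,"rx":0,"ry":0,"rz":0,"gripper":-1},
    {"x":0,"y":0,"z":0,"rx":0,"ry":0,"rz":0,"gripper":-1},
    {"x":0,"y":0,"z":0,"rx":0,"ry":0,"rz":0,"gripper":-1},
    {"x":0,"y":0,"z":0,"rx":0,"ry":0,"rz":0,"gripper":-1},
    {"x":0,"y":0,"z":0,"rx":0,"ry":0,"rz":0,"gripper":-1}
  ]
}}

```text
clock: 35.6
eef_pos: [431.6, 341.3, 92.2]
tcp_rot: [3.133, 0.004, -0.12]
contact_force: [0.0, -14.3, -8.8]
opening: -0.002
grasp_force: 7.0
```

{"name": "servo_tool", "arguments": {
  "deltas": [
    {"x":0,"y":0,"z":0,"rx":0,"ry":0,"rz":0,"gripper":-1},
    {"x":0,"y":0,"z":0,"rx":0,"ry":0,"rz":0,"gripper":-1},
    {"x":0,"y":0,"z":0,"rx":0,"ry":0,"rz":0,"gripper":-1},
    {"x":0,"y":0,"z":0,"rx":0,"ry":0,"rz":0,"gripper":-1},
    {"x":0,"y":0,"z":0,"rx":0,"ry":0,"rz":0,"gripper":-1}
  ]
}}

```text
clock: 36.1
eef_pos: [431.6, 341.4, 92.2]
tcp_rot: [3.133, 0.004, -0.12]
contact_force: [1.7, -14.1, -8.3]
opening: -0.003
grasp_force: 7.0
```

{"name": "servo_tool", "arguments": {
  "deltas": [
    {"x":-3,"y":-25,"z":1,"rx":0,"ry":0,"rz":0,"gripper":-1},
    {"x":-6,"y":-55,"z":1,"rx":0,"ry":0,"rz":0,"gripper":-1},
    {"x":-9,"y":-88,"z":1,"rx":0,"ry":0,"rz":0,"gripper":-1},
    {"x":-9,"y":-88,"z":1,"rx":0,"ry":0,"rz":0,"gripper":-1},
    {"x":-9,"y":-88,"z":1,"rx":0,"ry":0,"rz":0,"gripper":-1},
    {"x":-9,"y":-88,"z":30,"rx":0,"ry":0,"rz":0,"gripper":-1},
    {"x":-9,"y":-88,"z":65,"rx":0,"ry":0,"rz":0,"gripper":-1},
    {"x":-9,"y":-88,"z":85,"rx":0,"ry":0,"rz":0,"gripper":-1},
    {"x":-9,"y":-88,"z":85,"rx":0,"ry":0,"rz":0,"gripper":-1},
    {"x":-9,"y":-88,"z":85,"rx":0,"ry":0,"rz":0,"gripper":-1}
  ]
}}

```text
clock: 37.1
eef_pos: [425.3, 258.4, 179.5]
tcp_rot: [-3.141, -0.001, -0.12]
contact_force: [-0.7, 1.1, -0.8]
opening: -0.002
grasp_force: 0.0
```

{"name": "servo_tool", "arguments": {
  "deltas": [
    {"x":5,"y":40,"z":0,"rx":0,"ry":0,"rz":0,"gripper":-1},
    {"x":10,"y":85,"z":0,"rx":0,"ry":0,"rz":0,"gripper":-1},
    {"x":16,"y":127,"z":0,"rx":0,"ry":0,"rz":0,"gripper":-1},
    {"x":16,"y":127,"z":0,"rx":0,"ry":0,"rz":0,"gripper":-1},
    {"x":16,"y":127,"z":-25,"rx":0,"ry":0,"rz":0,"gripper":-1},
    {"x":16,"y":127,"z":-60,"rx":0,"ry":0,"rz":0,"gripper":-1},
    {"x":16,"y":127,"z":-83,"rx":0,"ry":0,"rz":0,"gripper":-1},
    {"x":16,"y":127,"z":-83,"rx":0,"ry":0,"rz":0,"gripper":-1},
    {"x":16,"y":127,"z":-83,"rx":0,"ry":0,"rz":0,"gripper":-1}
  ]
}}

```text
clock: 38.0
eef_pos: [440.5, 383.9, 95.6]
tcp_rot: [3.14, 0.001, -0.121]
contact_force: [-0.4, 1.4, 0.2]
opening: -0.001
grasp_force: 0.0
```

{"name": "servo_tool", "arguments": {
  "deltas": [
    {"x":-3,"y":-22,"z":0,"rx":0,"ry":0,"rz":0,"gripper":-1},
    {"x":-5,"y":-38,"z":0,"rx":0,"ry":0,"rz":0,"gripper":-1},
    {"x":-6,"y":-51,"z":0,"rx":0,"ry":0,"rz":0,"gripper":-1},
    {"x":-8,"y":-63,"z":0,"rx":0,"ry":0,"rz":0,"gripper":-1},
    {"x":-9,"y":-74,"z":0,"rx":0,"ry":0,"rz":0,"gripper":-1},
    {"x":-10,"y":-84,"z":0,"rx":0,"ry":0,"rz":0,"gripper":-1},
    {"x":-11,"y":-92,"z":0,"rx":0,"ry":0,"rz":0,"gripper":-1},
    {"x":-11,"y":-92,"z":0,"rx":0,"ry":0,"rz":0,"gripper":-1}
  ]
}}

```text
clock: 38.8
eef_pos: [430.7, 293.2, 96.9]
tcp_rot: [-3.138, -0.001, -0.123]
contact_force: [-0.6, 10.2, -2.5]
opening: -0.001
grasp_force: 5.0
```

```bash
cat > lev.py <<'E'
from h import *
f=r.grab_frame("scene")
for a in(0,-.4,-.5,-.6):
    y=100*np.sin(a);z=60+100*np.cos(a)
    print(a,proj("scene",(431+.13*y,316.5+.99*y,z)).round(1))
c=f[110:200,290:380];m=(c.min(2)>195).astype(np.uint8)
n,l,st,ce=cv2.connectedComponentsWithStats(m)
print([(st[i][:5].tolist(),(ce[i]+[290,110]).round(1).tolist()) for i in range(1,n) if 15<st[i][4]<160])
E
python3 lev.py
```

```text
0 [339.3 138.5]
-0.4 [328.7 141.3]
-0.5 [326.1 142.6]
-0.6 [323.7 144. ]
[([31, 29, 8, 6, 40], [324.5, 141.3]), ([38, 51, 6, 7, 24], [329.9, 163.7]), ([4, 63, 19, 5, 22], [303.5, 175.1]), ([0, 71, 4, 19, 48], [290.8, 189.4])]
```

{"name": "servo_tool", "arguments": {
  "deltas": [
    {"x":0,"y":-4,"z":0,"rx":0,"ry":0,"rz":0,"gripper":-1},
    {"x":0,"y":-4,"z":0,"rx":0,"ry":0,"rz":0,"gripper":-1},
    {"x":0,"y":-4,"z":0,"rx":0,"ry":0,"rz":0,"gripper":-1},
    {"x":0,"y":-4,"z":0,"rx":0,"ry":0,"rz":0,"gripper":-1},
    {"x":0,"y":-4,"z":0,"rx":0,"ry":0,"rz":0,"gripper":-1},
    {"x":0,"y":-4,"z":0,"rx":0,"ry":0,"rz":0,"gripper":-1},
    {"x":0,"y":-4,"z":0,"rx":0,"ry":0,"rz":0,"gripper":-1},
    {"x":0,"y":-4,"z":0,"rx":0,"ry":0,"rz":0,"gripper":-1},
    {"x":0,"y":-4,"z":0,"rx":0,"ry":0,"rz":0,"gripper":-1},
    {"x":0,"y":-4,"z":0,"rx":0,"ry":0,"rz":0,"gripper":-1}
  ]
}}

```text
clock: 39.85
eef_pos: [431.1, 290.3, 97.1]
tcp_rot: [-3.137, -0.002, -0.122]
contact_force: [0.1, 11.5, -2.6]
opening: 0.001
grasp_force: 5.3
```

{"name": "servo_tool", "arguments": {
  "deltas": [
    {"x":0,"y":0,"z":0,"rx":0,"ry":0,"rz":0,"gripper":-1},
    {"x":0,"y":0,"z":0,"rx":0,"ry":0,"rz":0,"gripper":-1},
    {"x":0,"y":0,"z":0,"rx":0,"ry":0,"rz":0,"gripper":-1},
    {"x":0,"y":0,"z":0,"rx":0,"ry":0,"rz":0,"gripper":-1},
    {"x":0,"y":0,"z":0,"rx":0,"ry":0,"rz":0,"gripper":-1},
    {"x":0,"y":0,"z":0,"rx":0,"ry":0,"rz":0,"gripper":-1},
    {"x":0,"y":0,"z":0,"rx":0,"ry":0,"rz":0,"gripper":-1},
    {"x":0,"y":0,"z":0,"rx":0,"ry":0,"rz":0,"gripper":-1},
    {"x":0,"y":0,"z":0,"rx":0,"ry":0,"rz":0,"gripper":-1},
    {"x":0,"y":0,"z":0,"rx":0,"ry":0,"rz":0,"gripper":-1}
  ]
}}

```text
clock: 40.85
eef_pos: [431.1, 290.3, 97.1]
tcp_rot: [-3.137, -0.002, -0.122]
contact_force: [0.1, 11.1, -4.4]
opening: -0.004
grasp_force: 5.3
```

{"name": "servo_tool", "arguments": {
  "deltas": [
    {"x":0,"y":0,"z":0,"rx":0,"ry":0,"rz":0,"gripper":-1},
    {"x":0,"y":0,"z":0,"rx":0,"ry":0,"rz":0,"gripper":-1},
    {"x":0,"y":0,"z":0,"rx":0,"ry":0,"rz":0,"gripper":-1},
    {"x":0,"y":0,"z":0,"rx":0,"ry":0,"rz":0,"gripper":-1},
    {"x":0,"y":0,"z":0,"rx":0,"ry":0,"rz":0,"gripper":-1},
    {"x":0,"y":0,"z":0,"rx":0,"ry":0,"rz":0,"gripper":-1},
    {"x":0,"y":0,"z":0,"rx":0,"ry":0,"rz":0,"gripper":-1},
    {"x":0,"y":0,"z":0,"rx":0,"ry":0,"rz":0,"gripper":-1},
    {"x":0,"y":0,"z":0,"rx":0,"ry":0,"rz":0,"gripper":-1},
    {"x":0,"y":0,"z":0,"rx":0,"ry":0,"rz":0,"gripper":-1}
  ]
}}

```text
clock: 41.85
eef_pos: [431.1, 290.3, 97.1]
tcp_rot: [-3.137, -0.002, -0.122]
contact_force: [0.0, 10.8, -3.7]
opening: -0.003
grasp_force: 5.3
```

{"name": "servo_tool", "arguments": {
  "deltas": [
    {"x":0,"y":0,"z":0,"rx":0,"ry":0,"rz":0,"gripper":-1},
    {"x":0,"y":0,"z":0,"rx":0,"ry":0,"rz":0,"gripper":-1},
    {"x":0,"y":0,"z":0,"rx":0,"ry":0,"rz":0,"gripper":-1},
    {"x":0,"y":0,"z":0,"rx":0,"ry":0,"rz":0,"gripper":-1},
    {"x":0,"y":0,"z":0,"rx":0,"ry":0,"rz":0,"gripper":-1}
  ]
}}

```text
clock: 42.35
eef_pos: [431.1, 290.3, 97.1]
tcp_rot: [-3.137, -0.002, -0.122]
contact_force: [-0.4, 11.0, -3.4]
opening: -0.005
grasp_force: 5.3
```

{"name": "servo_tool", "arguments": {
  "deltas": [
    {"x":3,"y":25,"z":0,"rx":0,"ry":0,"rz":0,"gripper":-1},
    {"x":6,"y":55,"z":0,"rx":0,"ry":0,"rz":0,"gripper":-1},
    {"x":10,"y":92,"z":0,"rx":0,"ry":0,"rz":0,"gripper":-1},
    {"x":10,"y":92,"z":0,"rx":0,"ry":0,"rz":0,"gripper":-1},
    {"x":10,"y":92,"z":0,"rx":0,"ry":0,"rz":0,"gripper":-1},
    {"x":10,"y":92,"z":30,"rx":0,"ry":0,"rz":0,"gripper":-1},
    {"x":10,"y":92,"z":65,"rx":0,"ry":0,"rz":0,"gripper":-1},
    {"x":10,"y":92,"z":85,"rx":0,"ry":0,"rz":0,"gripper":-1},
    {"x":10,"y":92,"z":90,"rx":0,"ry":0,"rz":0,"gripper":-1},
    {"x":10,"y":92,"z":90,"rx":0,"ry":0,"rz":0,"gripper":-1}
  ]
}}

```text
clock: 43.35
eef_pos: [440.2, 379.5, 186.7]
tcp_rot: [-3.141, -0.001, -0.122]
contact_force: [0.7, -0.9, -0.4]
opening: 0.0
grasp_force: 0.0
```

```bash
python3 lev.py; python3 -c "
from h import *
s=r.sense();print(s['eef_pos'],s['tcp_rot'],s['clock'])"
```

```text
0 [339.3 138.5]
-0.4 [328.7 141.3]
-0.5 [326.1 142.6]
-0.6 [323.7 144. ]
[([74, 0, 16, 9, 116], [372.3, 114.3]), ([46, 24, 7, 7, 39], [339.0, 136.8]), ([0, 61, 32, 8, 39], [305.0, 174.7]), ([0, 71, 3, 19, 41], [290.6, 190.1])]
[439.71119326 379.29720233 185.62758504] [ 3.14091525e+00  4.25849389e-04 -1.21819111e-01] 43.4
```

{"name": "servo_tool", "arguments": {
  "deltas": [
    {"x":18,"y":-40,"z":0,"rx":0,"ry":0,"rz":0.02,"gripper":-1},
    {"x":36,"y":-85,"z":0,"rx":0,"ry":0,"rz":0.04,"gripper":-1},
    {"x":54,"y":-130,"z":0,"rx":0,"ry":0,"rz":0.06,"gripper":1},
    {"x":72,"y":-175,"z":0,"rx":0,"ry":0,"rz":0.08,"gripper":1},
    {"x":90,"y":-220,"z":0,"rx":0,"ry":0,"rz":0.1,"gripper":1},
    {"x":108,"y":-265,"z":0,"rx":0,"ry":0,"rz":0.12,"gripper":1},
    {"x":126,"y":-310,"z":0,"rx":0,"ry":0,"rz":0.12,"gripper":1},
    {"x":142,"y":-350,"z":0,"rx":0,"ry":0,"rz":0.12,"gripper":1},
    {"x":148,"y":-375,"z":0,"rx":0,"ry":0,"rz":0.12,"gripper":1},
    {"x":148,"y":-375,"z":0,"rx":0,"ry":0,"rz":0.12,"gripper":1}
  ]
}}

```text
clock: 44.4
eef_pos: [587.4, 1.9, 184.2]
tcp_rot: [3.141, 0.003, -0.005]
contact_force: [0.4, 0.7, -0.3]
opening: 1.002
grasp_force: 0.0
```

{"name": "servo_tool", "arguments": {
  "deltas": [
    {"x":0,"y":0,"z":-40,"rx":0,"ry":0,"rz":0,"gripper":1},
    {"x":0,"y":0,"z":-80,"rx":0,"ry":0,"rz":0,"gripper":1},
    {"x":0,"y":0,"z":-108,"rx":0,"ry":0,"rz":0,"gripper":1},
    {"x":0,"y":0,"z":-116,"rx":0,"ry":0,"rz":0,"gripper":1},
    {"x":0,"y":0,"z":-116,"rx":0,"ry":0,"rz":0,"gripper":1},
    {"x":0,"y":0,"z":-116,"rx":0,"ry":0,"rz":0,"gripper":1}
  ]
}}

```text
clock: 45.0
eef_pos: [588.6, 5.7, 71.1]
tcp_rot: [-3.142, -0.001, -0.001]
contact_force: [-0.2, -0.6, 1.3]
opening: 1.002
grasp_force: 0.0
```

```bash
python3 - <<'E'
from h import *
s=r.sense();print(s["eef_pos"],s["tcp_rot"],s["contact_force"])
E
```

```text
[588.56783063   5.68707836  71.10772495] [-3.14153010e+00 -8.64745151e-04 -8.88193287e-04] [-0.16514546 -0.60308609  1.30754789]
```

{"name": "servo_tool", "arguments": {
  "deltas": [
    {"x":0,"y":-2,"z":-1,"rx":0,"ry":0,"rz":0,"gripper":1},
    {"x":0,"y":-2,"z":-1,"rx":0,"ry":0,"rz":0,"gripper":-1},
    {"x":0,"y":-2,"z":-1,"rx":0,"ry":0,"rz":0,"gripper":-1},
    {"x":0,"y":-2,"z":-1,"rx":0,"ry":0,"rz":0,"gripper":-1},
    {"x":0,"y":-2,"z":-1,"rx":0,"ry":0,"rz":0,"gripper":-1},
    {"x":0,"y":-2,"z":-1,"rx":0,"ry":0,"rz":0,"gripper":-1},
    {"x":0,"y":-2,"z":-1,"rx":0,"ry":0,"rz":0,"gripper":-1},
    {"x":0,"y":-2,"z":-1,"rx":0,"ry":0,"rz":0,"gripper":-1}
  ]
}}

```text
clock: 45.8
eef_pos: [588.1, 4.0, 69.5]
tcp_rot: [-3.141, -0.0, -0.001]
contact_force: [-1.8, 5.3, 5.0]
opening: 0.127
grasp_force: 59.0
```

{"name": "servo_tool", "arguments": {
  "deltas": [
    {"x":0,"y":10,"z":0,"rx":0,"ry":0,"rz":0,"gripper":-1},
    {"x":0,"y":20,"z":0,"rx":0,"ry":0,"rz":0,"gripper":-1},
    {"x":0,"y":30,"z":0,"rx":0,"ry":0,"rz":0,"gripper":-1},
    {"x":0,"y":37,"z":0,"rx":0,"ry":0,"rz":0,"gripper":-1},
    {"x":0,"y":41,"z":0,"rx":0,"ry":0,"rz":0,"gripper":-1},
    {"x":0,"y":41,"z":0,"rx":0,"ry":0,"rz":0,"gripper":-1},
    {"x":0,"y":41,"z":0,"rx":0,"ry":0,"rz":0,"gripper":-1}
  ]
}}

```text
clock: 46.5
eef_pos: [588.3, 43.8, 69.5]
tcp_rot: [3.141, -0.0, -0.001]
contact_force: [-0.4, -4.3, 5.5]
opening: 0.128
grasp_force: 59.4
```

Moved 39.8 mm from the shut stop. Release and retreat, then check.

{"name": "servo_tool", "arguments": {
  "deltas": [
    {"x":0,"y":0,"z":0,"rx":0,"ry":0,"rz":0,"gripper":1},
    {"x":0,"y":0,"z":0,"rx":0,"ry":0,"rz":0,"gripper":1},
    {"x":0,"y":0,"z":0,"rx":0,"ry":0,"rz":0,"gripper":1},
    {"x":0,"y":0,"z":0,"rx":0,"ry":0,"rz":0,"gripper":1},
    {"x":0,"y":0,"z":40,"rx":0,"ry":0,"rz":0,"gripper":1},
    {"x":0,"y":0,"z":80,"rx":0,"ry":0,"rz":0,"gripper":1},
    {"x":-30,"y":-20,"z":110,"rx":0,"ry":0,"rz":0,"gripper":1},
    {"x":-45,"y":-50,"z":120,"rx":0,"ry":0,"rz":0,"gripper":1},
    {"x":-45,"y":-50,"z":120,"rx":0,"ry":0,"rz":0,"gripper":1},
    {"x":-45,"y":-50,"z":120,"rx":0,"ry":0,"rz":0,"gripper":1}
  ]
}}

```text
clock: 47.5
eef_pos: [543.1, -5.9, 189.7]
tcp_rot: [-3.141, -0.001, -0.003]
contact_force: [-0.1, 0.9, -0.5]
opening: 1.007
grasp_force: 0.0
```

```bash
python3 look.py w11 && python3 lev.py && python3 - <<'E'
from h import *
import pickle
p,s=pickle.load(open("w11.pkl","rb"));f=cv2.imread("pics/w11.png")
cv2.imwrite("pics/w11c.png",f)
# dark gate bar blob, and expected position of bar top at gate=40
for y in(36,44,52):print(y,proj("wrist",(589,y,132),p).round(1))
u,v=proj("wrist",(589,44,132),p).astype(int)
print(f[v,u-40:u+41:4].mean(1).round())
E
```

```text
[543.17  -5.45 189.17] [-3.14 -0.   -0.  ] 1.559374425718258
0 [339.3 138.5]
-0.4 [328.7 141.3]
-0.5 [326.1 142.6]
-0.6 [323.7 144. ]
[([46, 24, 7, 6, 37], [339.1, 136.7]), ([38, 51, 5, 7, 22], [329.8, 163.8]), ([39, 56, 39, 34, 152], [349.7, 182.9]), ([0, 70, 16, 20, 136], [295.8, 189.9])]
36 [199.6 140.9]
44 [189.2 141. ]
52 [178.9 141. ]
[189. 188. 188. 235. 236. 236. 236. 206. 209.  81.  83.  81.  43. 203.
 207. 200. 196. 224. 235. 236. 235.]
```

View pics/w11.png

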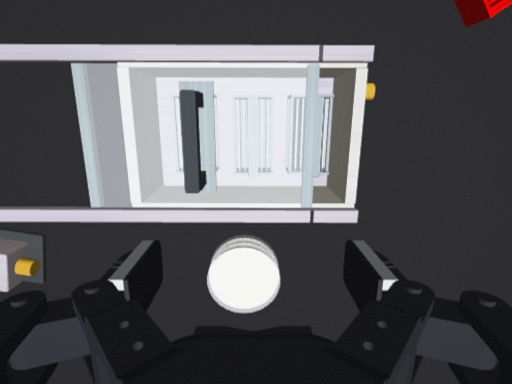

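The gate's end (columns 303–318) is level with the dark marks. All three racks stand in the box, the lever is centred, and the arm is clear.

```bash
python3 -c "
from rig import r
print(r.sign_off())"
```

```text
the job is handed in; nothing more can be done
None
```

I handed the job in at about 48 s: all three racks stand in the box, the lever was held left then right for over 3 s each, it sprang back to centre, and the gate is open about 40 mm. The hand-in call returned no verdict.

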